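Line up the staining jars on the bench shelf

TASK

Put the yellow, green and blue lidded staining jars on the low blue-edged bench shelf beside the white one, as one straight row in the order white, yellow, green, blue counted from the fixed end plate, broad (56 mm) faces against one another and narrow (48 mm) faces to the front. Then slide the orange end stop in until the four jars stand side by side with no real gaps between the end plate and the stop, and let go. Keep every jar upright all the time and leave the tube rack, the pen cup and the slide box where they are.

Things in the scene. Friction and masses are not known exactly. Their poses are not given: they have to be found in the camera images.
- shelf: Low fixed bench shelf, grey deck, blue edges, 84 mm deep (x) by 400 long (y). Origin: centre of its footprint on the bench; x away from the robot (yaw up to 0.12 rad), y to the robot's left. Deck top 40 mm above the bench; channel x = -35 to 35 mm between a front lip 11 mm and a back rail 19 mm above the deck. Fixed blue end plate at its +y end, 65 mm above the deck. Place and yaw vary.
- home (a point): Point on the shelf's deck, middle of the channel, at the foot of the fixed end plate's inner face; axes as the shelf's. The row grows from here along -y: four jars packed tight take up y = 0 to -192 mm, in the order white, yellow, green, blue.
- stop (a joint): Orange end stop sliding along the shelf; stays where left (about 2 N friction; pushing all four jars adds some 10 N). Metres: 0 = fully open, its face 315 mm from the end plate; grows as it moves towards the end plate (+y of the shelf), at most 0.14. Starts 0 to 0.045.
- stop_face (a point): Foot of the end stop's flat face that meets the jars, at deck height, middle of the channel; axes as the shelf's. The face is 64 mm wide and rises to 61 mm above the deck; the plate is 8 mm thick and lies on the -y side of this point.
- stop_grip (a point): Centre of the top of the stop's black upright handle: a 20 x 20 mm square post, top 80 mm above the deck, on a 9 mm high foot; its axis is 48 mm to the -y side of the stop's face, 30 mm clear of the stop's plate. It can be pinched from above or pushed on its -y side; axes as the shelf's.
- jar_white: Staining jar: closed upright box, 56 mm along its x, 48 mm along its y, 100 mm tall, about 0.16 kg; clear body, top 20 mm a white lid of the same outline. Origin: centre of its underside, z up. A half turn about z makes no difference. Starts on the shelf, 1 to 5 mm from the fixed end plate, already square to it.
- jar_yellow: Staining jar: closed upright box, 56 mm along its x, 48 mm along its y, 100 mm tall, about 0.16 kg; clear body, top 20 mm a yellow lid of the same outline. Origin: centre of its underside, z up. A half turn about z makes no difference. Starts upright on the bench between robot and shelf, yaw up to 0.4 rad; which jar stands where varies.
- jar_green: Staining jar: closed upright box, 56 mm along its x, 48 mm along its y, 100 mm tall, about 0.16 kg; clear body, top 20 mm a green lid of the same outline. Origin: centre of its underside, z up. A half turn about z makes no difference. Starts upright on the bench between robot and shelf, yaw up to 0.4 rad; which jar stands where varies.
- jar_blue: Staining jar: closed upright box, 56 mm along its x, 48 mm along its y, 100 mm tall, about 0.16 kg; clear body, top 20 mm a blue lid of the same outline. Origin: centre of its underside, z up. A half turn about z makes no difference. Starts upright on the bench between robot and shelf, yaw up to 0.4 rad; which jar stands where varies.
- tube_rack: Bystander: blue wire tube rack with capped tubes, 75 x 200 mm, 102 mm tall, on the bench to the robot's right. Origin: centre of its underside.
- pen_cup: Bystander: black cup with pens, 80 mm across, 145 mm tall with the pens, on the bench to the robot's left. Origin: centre of its underside.
- slide_box: Bystander: flat cardboard box with a grey lid, 102 x 87 mm, 36 mm tall, on the bench to the left of the shelf. Origin: centre of its underside.
There are look-alikes about, which are no part of the job. Leave any purple look-alike of the jar_green alone.

How it is judged:
By the outcome, as a careful person would: the job done as asked, in the order asked, and still so for the second after the job is handed in, with the robot touching nothing.
It also fails if it takes over 72 s, if anything falls off the work surface, if the arm or the gripper's body presses on something with over 40 N, if the wrist force passes 120 N, or if a joint passes its speed limit or range.

ROBOT

A 7-joint arm with a two-finger parallel gripper is mounted at the origin on the work surface. World frame = base frame: x ahead of the robot, y to its left, z up, the work surface at z = 0. Lengths are in m, angles in rad, forces in N, time in s.
With the tool pointing down it reaches from about 0.425 to 0.975 m from the base axis. Payload 16.7 kg.
Tool frame: the origin (TCP) lies at the very end of the fingers, on their centre line; the grasp point (between the pads) lies 19 mm behind it; z points along the fingers, y is the direction in which the jaws open and shut (so a half turn about z gives the same grasp; the last joint's range is limited). The gripper opens to 85 mm and grips with 20 to 120 N. Pads are 22 mm wide; open, the fingers measure 114 mm over their backs; the gripper's body (76 mm by 85 mm) begins 54 mm behind the grasp point. The pads swing forward as they close: fully open they stand 13 mm farther back than shut.
Start: joints at [-1.387, 0.426, 0.074, 1.606, -0.034, 1.111, -0.067], TCP at [0.221, 0.638, 0.231] pointing down, gripper open.
Joint ranges: [-2.85, 2.85], [-0.5, 2.14], [-1.23, 1.37], [0.21, 2.46], [-1.02, 4.16], [0.16, 2.05], [-2.73, 2.73]. Speed limits (rad/s): [1.89, 1.89, 2.39, 2.39, 3.01, 3.01, 3.01].

INTERFACE

Orientations are given as [roll, pitch, yaw] about the fixed x, y, z axes, in that order (R = Rz(yaw) Ry(pitch) Rx(roll)).
In Python, from bench import robot gives the robot as it stands.
- The arm moves only by the tool carry_out, never from a script. Its argument "plan" is a list that holds one entry, the list of rows, each a list of 7 numbers: the opening, from 0 (shut) to 1 (fully open), then the shift along the tool's x, y, z in cm, then the turn, a rotation vector about the tool's x, y, z in degrees. In form: [[[gripper, x, y, z, wx, wy, wz], ...]]. A call has 1 to 12 rows; each row shifts and turns the pose as measured when the row begins, along the tool's axes as they then stand; what a row does not reach is not made up. A row lasts 1/10 s, in which the tool goes at most 50 mm and 8.59 degrees, less where a joint would pass 70% of its speed; a pose out of reach is approached as far as the arm can. A call is refused whole if a number of a shift passes 5 or a number of a turn 8.59, either way. A call with a gripper value outside its range is refused whole. The fingers move at their own pace and stop on an object; "grip_force" is the grip in N (left out, the last holds). Time passes only in rows, so rows that do not move let the fingers close. It gives the time, the measured TCP pose, the force and the opening at its end, in the units of the state.
- robot.get_state(): the state, without advancing time (a new reading comes with each control period).
- robot.grab_frame(name): name is "side" or "top" or "wrist"; returns the picture (400x640x3 uint8, blue, green, red); there is no depth.
- robot.camera_model(name): a dict with "vertical_fov" (degrees; the focal length in pixels is half the picture's height over the tangent of half this angle, whatever the lens; pixels are square), "cx", "cy" (the principal point, pixels), "cam_to_world" (4x4, takes a point from camera to world coordinates); the wrist camera has in their place "T_tool_cam" (4x4, takes a point from camera to tool coordinates, whose origin is the TCP and whose axes are the flange's). Camera axes: x right, y up, looking along -z (the intrinsics and any distortion apply to the point x, -y, -z); pixel columns grow to the right and rows downward; lengths in m; the calibration is good to about 2 mm. A picture is of the moment at which its call begins: read the wrist's pose just before it. camera_model takes no time and is no camera call.
- robot.close_job(): hands the job in, once; it reports no verdict.
The state is a dict: "time": time; "joint_pos": joint angles; "qd": joint speeds; "joint_efforts": joint torques, N m; "eef_pos": TCP position; "eef_rot": TCP orientation; "force": force on the tool from outside, world axes, zero at the start; "wrist_torque": the same for the moment, N m; "grip_width": finger opening in m.
Only numpy, scipy, OpenCV 4.12 (cv2) and the standard library are available. Lean on these libraries where they do the work, as an engineer would, in place of code of your own. Each camera call takes 0.05 s, during which the arm holds its last target.

## Working session

There is one attempt and no reset: what is moved stays moved. The work goes in short steps, Python scripts to look and compute and a tool call to move; the robot and the scene stay as the last step left them, time stands still between calls to the robot, and variables do not carry over. Pictures are saved under pics/ and viewed, and the job is handed in when it is done.

Besides the shell and the picture viewer there is one more tool, called as name(argument=value, ...), one argument or row to a line, values as JSON. carry_out: Moves the arm, as the interface text tells. Its arguments: {"type":"object","properties":{"plan":{"type":"array"},"grip_force":{"type":"number"}},"required":["plan"]}

```bash
ls; mkdir -p pics
python3 - <<'E'
from bench import robot
import cv2,numpy as np
print(robot.get_state())
for n in ["side","top","wrist"]:
    m=robot.camera_model(n); print(n,m)
for n in ["side","top"]:
    cv2.imwrite(f"pics/{n}0.png",robot.grab_frame(n))
E
```

```text
pics
{'time': 0.0, 'joint_pos': array([-1.38650274,  0.42672357,  0.07384161,  1.6066565 , -0.03409945,
        1.11078224, -0.06713531]), 'qd': array([ 0.00136855,  0.0021113 , -0.00026228, -0.00018323, -0.00026696,
        0.00139526, -0.00069389]), 'joint_efforts': array([-1.24330865e-03, -9.49810839e+01,  3.76082227e+00, -4.63504100e+01,
        1.92294444e-02,  1.01903678e-02, -2.84823386e-05]), 'eef_pos': array([0.22103377, 0.63733023, 0.23059411]), 'eef_rot': array([-3.14028547e+00,  9.35698786e-05,  2.80773935e+00]), 'force': array([-0.06957576, -0.55838354,  0.22404905]), 'wrist_torque': array([0.0437726 , 0.02748377, 0.00484597]), 'grip_width': 0.0855679835581611}
side {'vertical_fov': 47.757398743472116, 'cx': 314.16915408735906, 'cy': 205.43747685115196, 'cam_to_world': array([[ 0.6890548 ,  0.49223726, -0.53188905, -0.19409797],
       [-0.7246384 ,  0.4782357 , -0.49617518, -0.66719059],
       [ 0.01013242,  0.72731912,  0.68622463,  1.00303299],
       [ 0.        ,  0.        ,  0.        ,  1.        ]])}
top {'vertical_fov': 54.23708968617217, 'cx': 311.86802216895643, 'cy': 199.93753170859685, 'cam_to_world': array([[ 0.0112432 ,  0.99100507, -0.13335121,  0.32711069],
       [-0.99968057,  0.00812114, -0.02393322, -0.00761766],
       [-0.02263498,  0.1335777 ,  0.99077982,  1.3592729 ],
       [ 0.        ,  0.        ,  0.        ,  1.        ]])}
wrist {'vertical_fov': 69.82845651298545, 'cx': 322.3181260428443, 'cy': 202.71987555340553, 'T_tool_cam': array([[-1.70277783e-04,  9.58182300e-01,  2.86158438e-01,
         7.28587730e-02],
       [ 9.99999825e-01,  8.63230647e-07,  5.92156645e-04,
        -3.24009691e-04],
       [ 5.67146996e-04,  2.86158488e-01, -9.58182132e-01,
        -1.42320447e-01],
       [ 0.00000000e+00,  0.00000000e+00,  0.00000000e+00,
         1.00000000e+00]])}
```

View pics/top0.png

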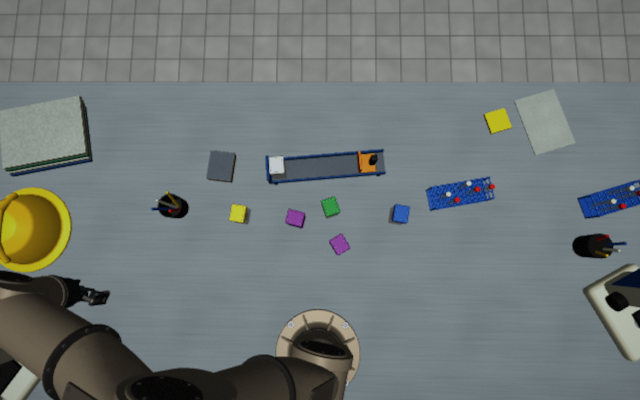

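View pics/side0.png

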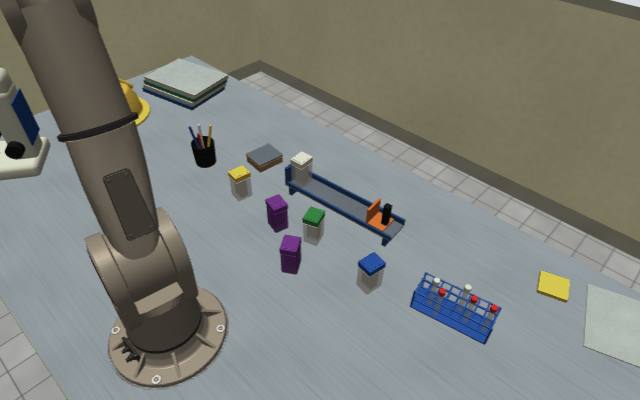

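```bash
cat > h.py <<'E'
from bench import robot
import cv2,numpy as np
from scipy.spatial.transform import Rotation as R
def K(m): 
    f=200/np.tan(np.radians(m['vertical_fov'])/2); return f,m['cx'],m['cy']
def pose(st):
    T=np.eye(4);T[:3,:3]=R.from_euler('xyz',st['eef_rot']).as_matrix();T[:3,3]=st['eef_pos'];return T
def c2w(name,T=None):
    m=robot.camera_model(name)
    return (m['cam_to_world'] if name!='wrist' else T@m['T_tool_cam']),K(m)
def unproj(uv,z,C,k):
    f,cx,cy=k; d=C[:3,:3]@np.array([(uv[0]-cx)/f,-(uv[1]-cy)/f,-1.]); o=C[:3,3]
    return o+d*(z-o[2])/d[2]
def proj(P,C,k):
    f,cx,cy=k; p=(np.atleast_2d(P)-C[:3,3])@C[:3,:3]
    return np.c_[cx+f*p[:,0]/-p[:,2],cy-f*p[:,1]/-p[:,2]]
E
python3 - <<'E'
from h import *
im=cv2.imread('pics/top0.png')
cv2.imwrite('pics/top0c.png',cv2.resize(im[140:260,200:400],None,fx=4,fy=4,interpolation=cv2.INTER_CUBIC))
C,k=c2w('top')
for n,uv,z in [('yel',(238,214),.1),('green',(331,207),.1),('blue',(400.5,214),.1),('white',(277,165),.14),('pur1',(296,218),.1),('pur2',(340,244),.1),('stopblack',(373,160),.12),('cup',(175,206),.1),('rack',(460,193),.05)]:
    print(n,unproj(uv,z,C,k).round(3))
E
```

```text
yel [0.448 0.263 0.1  ]
green [ 0.474 -0.04   0.1  ]
blue [ 0.453 -0.263  0.1  ]
white [0.603 0.135 0.14 ]
pur1 [0.437 0.074 0.1  ]
pur2 [ 0.355 -0.069  0.1  ]
stopblack [ 0.626 -0.174  0.12 ]
cup [0.473 0.471 0.1  ]
rack [ 0.531 -0.474  0.05 ]
```

View pics/top0c.png

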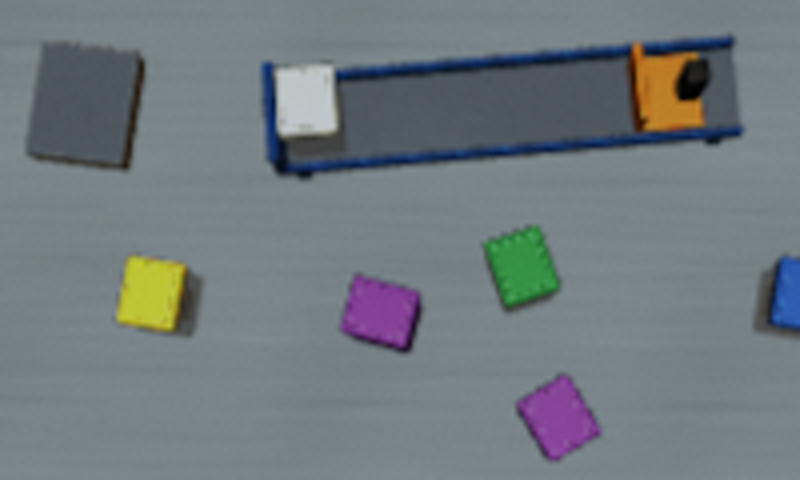

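```bash
cat >> h.py <<'E'
def plan(p,yaw,n,g,st=None,T0=None):
    """rows to take tool from present pose to p, yaw (pointing down)"""
    st=st or robot.get_state(); T=pose(st) if T0 is None else T0
    Rt=R.from_euler('xyz',[np.pi,0,yaw]); R0=R.from_matrix(T[:3,:3])
    rv=(R0.inv()*Rt).as_rotvec()
    # choose the short way about tool z
    rows=[]
    dp=np.array(p)-T[:3,3]
    for i in range(n):
        Ri=R0*R.from_rotvec(rv*i/n)
        rows.append([g]+[round(float(x),2) for x in Ri.inv().apply(dp/n)*100]+[round(float(x),2) for x in np.degrees(rv)/n])
    print(rows); return rows
def show():
    s=robot.get_state();print(round(s['time'],2),s['eef_pos'].round(4),s['eef_rot'].round(3),'F',s['force'].round(1),'w',round(s['grip_width'],4))
E
python3 -c "
from h import *
plan([.50,.18,.36],1.62,12,1)"
```

```text
[[1, -3.45, -2.84, -1.07, -0.0, 0.0, 5.67], [1, -3.71, -2.49, -1.07, -0.0, 0.0, 5.67], [1, -3.94, -2.11, -1.07, -0.0, 0.0, 5.67], [1, -4.13, -1.71, -1.08, -0.0, 0.0, 5.67], [1, -4.27, -1.29, -1.08, -0.0, 0.0, 5.67], [1, -4.38, -0.86, -1.08, -0.0, 0.0, 5.67], [1, -4.44, -0.43, -1.08, -0.0, 0.0, 5.67], [1, -4.46, 0.02, -1.08, -0.0, 0.0, 5.67], [1, -4.44, 0.46, -1.08, -0.0, 0.0, 5.67], [1, -4.37, 0.89, -1.08, -0.0, 0.0, 5.67], [1, -4.26, 1.32, -1.08, -0.0, 0.0, 5.67], [1, -4.11, 1.74, -1.08, -0.0, 0.0, 5.67]]
```

carry_out(
  plan=[
    [[1, -3.4, -2.8, -1.1, 0, 0, 5.7], [1, -3.7, -2.5, -1.1, 0, 0, 5.7], [1, -3.9, -2.1, -1.1, 0, 0, 5.7], [1, -4.1, -1.7, -1.1, 0, 0, 5.7], [1, -4.3, -1.3, -1.1, 0, 0, 5.7], [1, -4.4, -0.9, -1.1, 0, 0, 5.7], [1, -4.4, -0.4, -1.1, 0, 0, 5.7], [1, -4.5, 0, -1.1, 0, 0, 5.7], [1, -4.4, 0.5, -1.1, 0, 0, 5.7], [1, -4.4, 0.9, -1.1, 0, 0, 5.7], [1, -4.3, 1.3, -1.1, 0, 0, 5.7], [1, -4.1, 1.7, -1.1, 0, 0, 5.7]],
  ],
)

```text
time: 1.3
eef_pos: [0.4936, 0.1606, 0.363]
eef_rot: [-3.135, 0.006, 1.578]
force: [1.4, 1.0, 0.1]
grip_width: 0.0855
```

```bash
python3 -c "
from h import *
show(); print(robot.get_state()['joint_pos'].round(2),abs(robot.get_state()['qd']).max())
plan([.50,.16,.36],1.62,3,1)"
```

```text
1.3 [0.4936 0.1606 0.363 ] [-3.135  0.006  1.578] F [1.4 1.  0.1] w 0.0855
[-0.94  0.07  0.54  1.79 -0.03  1.3  -0.39] 0.48659787124251447
[[1, -0.02, 0.21, 0.1, -0.13, 0.1, -0.81], [1, -0.02, 0.21, 0.1, -0.13, 0.1, -0.81], [1, -0.03, 0.21, 0.1, -0.13, 0.1, -0.81]]
```

Tracking is good. Let it settle, then look with the wrist camera.

carry_out(
  plan=[
    [[1, 0, 0.3, 0.1, 0, 0, -1], [1, 0, 0, 0, 0, 0, 0], [1, 0, 0, 0, 0, 0, 0]],
  ],
)

```text
time: 1.6
eef_pos: [0.4991, 0.1543, 0.3634]
eef_rot: [-3.137, 0.005, 1.583]
force: [-0.1, -0.1, 0.2]
grip_width: 0.0856
```

```bash
python3 -c "
from h import *
show()
s=robot.get_state(); im=robot.grab_frame('wrist'); np.save('w1.npy',pose(s)); cv2.imwrite('pics/w1.png',im); show()"
```

```text
1.6 [0.4991 0.1543 0.3634] [-3.137  0.005  1.583] F [-0.1 -0.1  0.2] w 0.0856
1.65 [0.4989 0.1548 0.3632] [-3.137  0.005  1.584] F [ 0.1 -0.1 -0.7] w 0.0857
```

View pics/w1.png

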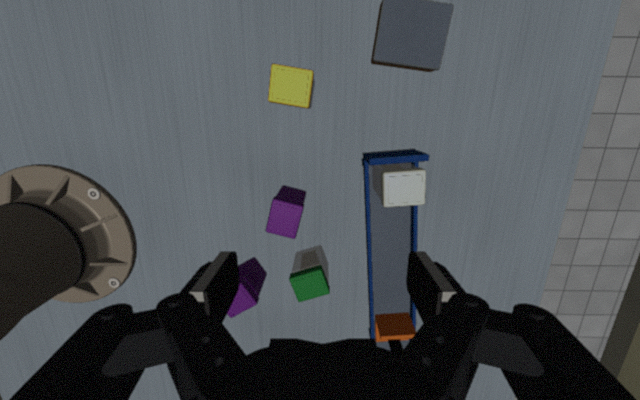

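```bash
cat >> h.py <<'E'
def crop(src,out,x0,y0,w,h,f):
    im=cv2.imread(src)[y0:y0+h,x0:x0+w]; im=cv2.resize(im,None,fx=f,fy=f,interpolation=cv2.INTER_CUBIC)
    for i in range(0,w,10): cv2.line(im,(i*f,0),(i*f,6 if i%50 else 14),(0,0,255),1); 
    for i in range(0,w,20): cv2.putText(im,str(x0+i),(i*f,24),0,.35,(0,0,255),1)
    for i in range(0,h,10): cv2.line(im,(0,i*f),(6,i*f),(0,0,255),1); cv2.putText(im,str(y0+i),(8,i*f+4),0,.35,(0,0,255),1)
    cv2.imwrite(out,im)
E
python3 -c "
from h import *
crop('pics/w1.png','pics/w1a.png',260,55,70,60,8)
crop('pics/w1.png','pics/w1b.png',355,140,80,75,8)
crop('pics/w1.png','pics/w1c.png',355,260,80,95,6)
crop('pics/w1.png','pics/w1d.png',280,240,60,70,8)
"
```

```text
(no output)
```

View pics/w1a.png

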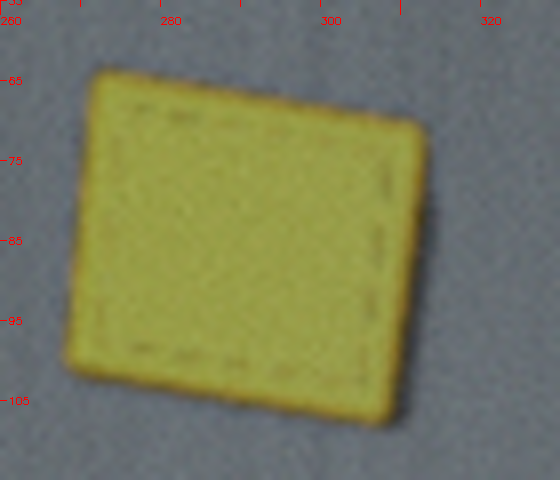

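View pics/w1b.png

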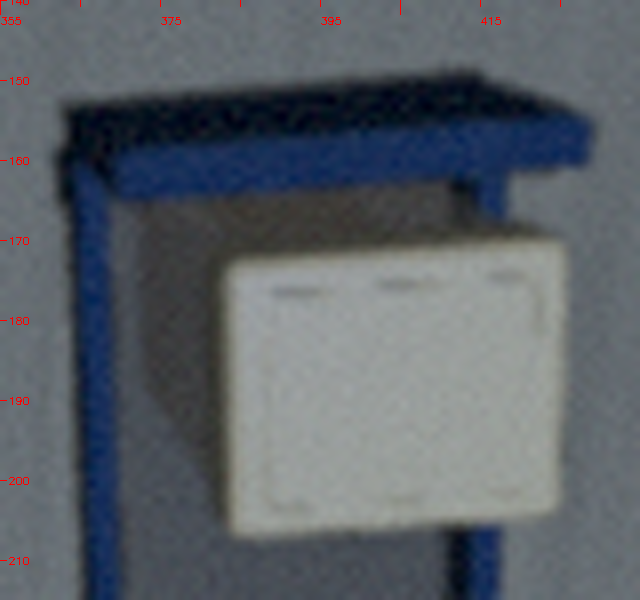

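View pics/w1c.png

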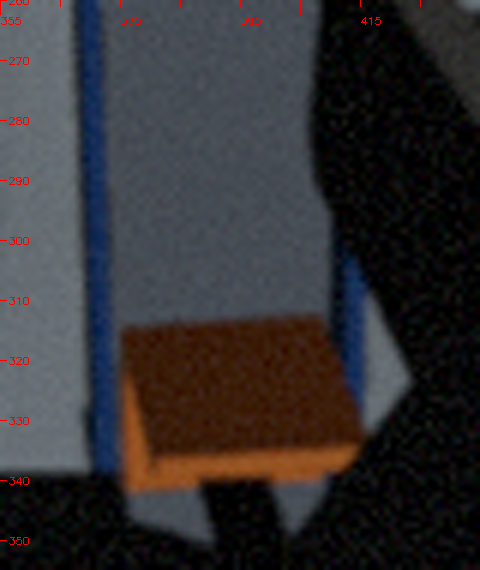

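View pics/w1d.png

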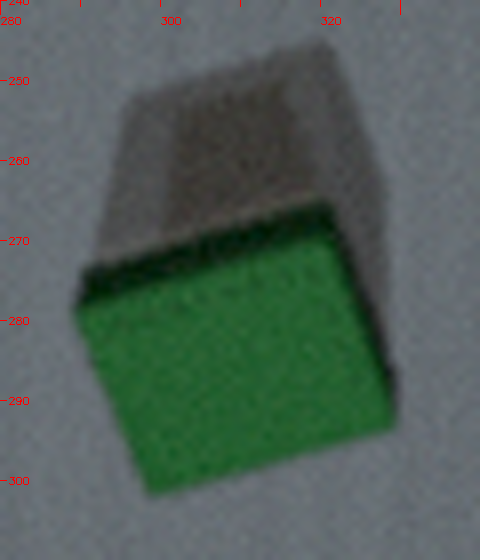

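```bash
cat > m1.py <<'E'
from h import *
C,k=c2w('wrist',np.load('w1.npy'))
def U(c,x0,y0,f,z): return unproj((x0+(c[0]+.5)/f-.5,y0+(c[1]+.5)/f-.5),z,C,k)
def box(cs,x0,y0,f,z):
    P=np.array([U(c,x0,y0,f,z) for c in cs])
    sides=[np.linalg.norm(P[i]-P[(i+1)%4]) for i in range(4)]
    e=(P[1]-P[0])+(P[2]-P[3])  # image right = world x
    print(P.mean(0).round(4),'yaw',round(np.arctan2(e[1],e[0]),4),'sides',np.round(sides,4)); return P
print('yel');box([(95,70),(425,124),(390,424),(68,370)],260,55,8,.1)
print('white');box([(226,258),(565,240),(558,513),(232,535)],355,140,8,.14)
print('green');box([(76,308),(328,238),(395,425),(150,494)],280,240,8,.1)
for n,a,b,x0,y0,f,z in [('plate',(115,198),(590,162),355,140,8,.105),('stoptop',(152,455),(362,442),355,260,6,.101),('stopfoot',(120,328),(325,316),355,260,6,.04)]:
    A=U(a,x0,y0,f,z);B=U(b,x0,y0,f,z); print(n,A.round(4),B.round(4),'mid',((A+B)/2).round(4),'yaw',np.arctan2(*(B-A)[[1,0]]).round(4),'L',np.linalg.norm(B-A).round(4))
# lip outer edge line / inner at z=.051 near top: left blue stripe
for c in [(78,180),(92,560)]: print('lip outer',U(c,355,140,8,.051).round(4))
for c in [(110,210),(122,560)]: print('lip inner',U(c,355,140,8,.051).round(4))
E
python3 m1.py
```

```text
yel
[0.4541 0.2643 0.1   ] yaw -0.1423 sides [0.0537 0.0466 0.0543 0.0461]
white
[0.6051 0.1375 0.14  ] yaw 0.0752 sides [0.0543 0.046  0.0541 0.047 ]
green
[ 0.4787 -0.0366  0.1   ] yaw 0.3232 sides [0.0531 0.0451 0.0532 0.0458]
plate [0.563  0.1627 0.105 ] [0.6454 0.17   0.105 ] mid [0.6042 0.1663 0.105 ] yaw 0.0887 L 0.0827
stoptop [ 0.5999 -0.1323  0.101 ] [ 0.6593 -0.1269  0.101 ] mid [ 0.6296 -0.1296  0.101 ] yaw 0.0911 L 0.0597
stopfoot [ 0.6014 -0.1372  0.04  ] [ 0.6666 -0.1317  0.04  ] mid [ 0.634  -0.1345  0.04  ] yaw 0.0847 L 0.0654
lip outer [0.5641 0.1574 0.051 ]
lip outer [0.5714 0.0781 0.051 ]
lip inner [0.5708 0.1515 0.051 ]
lip inner [0.5776 0.0782 0.051 ]
```

```bash
python3 -c "
from h import *
plan([.454,.264,.20],1.4285,6,1)"
```

```text
[[1, 1.84, -0.71, 2.71, -0.04, 0.05, 1.48], [1, 1.82, -0.76, 2.71, -0.04, 0.05, 1.48], [1, 1.8, -0.81, 2.72, -0.04, 0.05, 1.48], [1, 1.78, -0.86, 2.72, -0.04, 0.05, 1.48], [1, 1.75, -0.91, 2.72, -0.04, 0.05, 1.48], [1, 1.72, -0.95, 2.72, -0.04, 0.05, 1.48]]
```

carry_out(
  plan=[
    [[1, 1.84, -0.71, 2.71, -0.04, 0.05, 1.48], [1, 1.82, -0.76, 2.71, -0.04, 0.05, 1.48], [1, 1.8, -0.81, 2.72, -0.04, 0.05, 1.48], [1, 1.78, -0.86, 2.72, -0.04, 0.05, 1.48], [1, 1.75, -0.91, 2.72, -0.04, 0.05, 1.48], [1, 1.72, -0.95, 2.72, -0.04, 0.05, 1.48], [1, 0, 0, 0, 0, 0, 0], [1, 0, 0, 0, 0, 0, 0]],
  ],
)

```text
time: 2.45
eef_pos: [0.4457, 0.2755, 0.1925]
eef_rot: [-3.139, 0.001, 1.438]
force: [0.6, 0.3, 0.9]
grip_width: 0.0851
```

```bash
python3 -c "
from h import *
show()
s=robot.get_state(); im=robot.grab_frame('wrist'); np.save('w2.npy',pose(s)); cv2.imwrite('pics/w2.png',im)
plan([.454,.264,.20],1.4285,1,1)"
```

```text
2.45 [0.4457 0.2755 0.1925] [-3.139e+00  1.000e-03  1.438e+00] F [0.6 0.3 0.9] w 0.0851
[[1, -1.04, 1.0, -0.76, -0.16, 0.05, 0.58]]
```

View pics/w2.png

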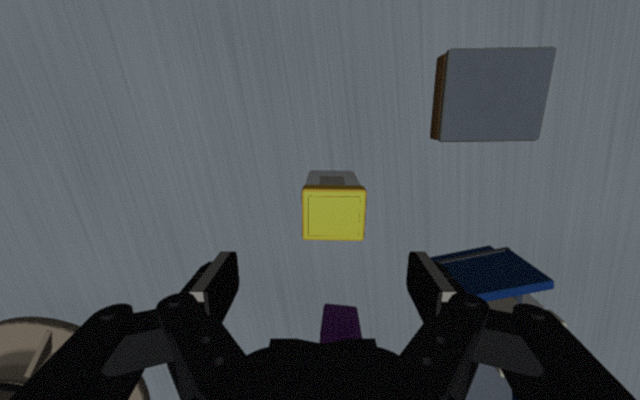

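```bash
python3 -c "
from h import *
crop('pics/w2.png','pics/w2a.png',290,160,90,90,6)"
```

```text
(no output)
```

View pics/w2a.png

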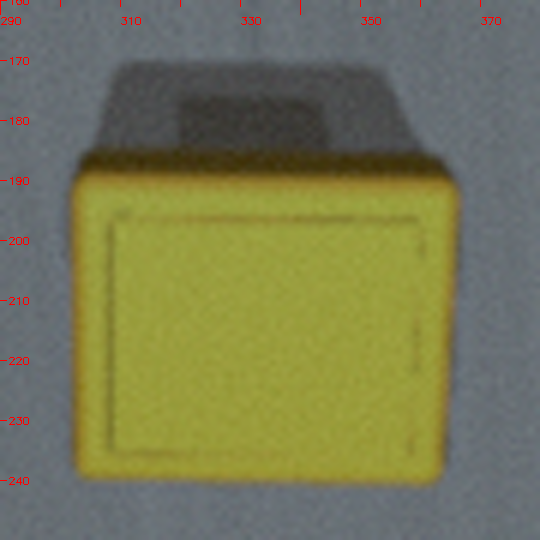

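```bash
cat > h2.py <<'E'
from h import *
def U(c,x0,y0,f,z,C,k): return unproj((x0+(c[0]+.5)/f-.5,y0+(c[1]+.5)/f-.5),z,C,k)
def box(w,cs,x0,y0,f,z):
    C,k=c2w('wrist',np.load(w))
    P=np.array([U(c,x0,y0,f,z,C,k) for c in cs])
    sides=[np.linalg.norm(P[i]-P[(i+1)%4]) for i in range(4)]
    e=(P[1]-P[0])+(P[2]-P[3])
    print(P.mean(0).round(4),'yaw',round(np.arctan2(e[1],e[0]),4),'sides',np.round(sides,4)); return P
E
python3 -c "
from h2 import *
box('w2.npy',[(74,178),(458,182),(442,482),(76,476)],290,160,6,.1)"
```

```text
[0.4535 0.2653 0.1   ] yaw -0.1461 sides [0.054  0.0458 0.0543 0.0455]
```

```bash
python3 -c "
from h2 import *
show();plan([.4538,.265,.10],1.427,3,1)"
```

```text
2.5 [0.4455 0.2756 0.1925] [-3.139e+00  1.000e-03  1.439e+00] F [-0.3  0.2 -0.4] w 0.0856
[[1, -0.31, 0.33, 3.08, -0.05, 0.02, 0.22], [1, -0.31, 0.33, 3.08, -0.05, 0.02, 0.22], [1, -0.31, 0.33, 3.08, -0.05, 0.02, 0.22]]
```

carry_out(
  plan=[
    [[1, -0.8, 0.85, 1.0, -0.1, 0, 0.6], [1, -0.1, 0.1, 2.5, 0, 0, 0], [1, 0, 0, 0.8, 0, 0, 0], [1, 0, 0, 0, 0, 0, 0]],
  ],
)

```text
time: 2.9
eef_pos: [0.4569, 0.2633, 0.1501]
eef_rot: [3.139, -0.003, 1.426]
force: [0.1, 0.1, -0.3]
grip_width: 0.0854
```

```bash
python3 -c "
from h2 import *
show();plan([.4538,.265,.055],1.427,3,1)"
```

```text
2.9 [0.4569 0.2633 0.1501] [ 3.139e+00 -3.000e-03  1.426e+00] F [ 0.1  0.1 -0.3] w 0.0854
[[1, 0.03, -0.12, 3.17, 0.05, -0.05, -0.03], [1, 0.04, -0.12, 3.17, 0.05, -0.05, -0.03], [1, 0.04, -0.11, 3.17, 0.05, -0.05, -0.03]]
```

carry_out(
  plan=[
    [[1, 0.1, -0.2, 2.5, 0.1, -0.1, 0], [1, 0, -0.05, 2.5, 0, 0, 0], [1, 0, 0, 2.5, 0, 0, 0], [1, 0, 0, 1.0, 0, 0, 0], [1, 0, 0, 0, 0, 0, 0]],
  ],
)

```text
time: 3.4
eef_pos: [0.4589, 0.2647, 0.0672]
eef_rot: [3.136, -0.006, 1.422]
force: [-0.1, -0.7, 0.8]
grip_width: 0.0853
```

```bash
python3 -c "
from h2 import *
show();plan([.4538,.265,.055],1.427,1,1)"
```

```text
3.4 [0.4589 0.2647 0.0672] [ 3.136 -0.006  1.422] F [-0.1 -0.7  0.8] w 0.0853
[[1, -0.06, -0.52, 1.22, 0.31, -0.35, -0.26]]
```

carry_out(
  grip_force=30,
  plan=[
    [[1, 0, -0.4, 1.1, 0.3, -0.3, -0.2], [1, 0, -0.1, 0.1, 0, 0, 0], [0, 0, 0, 0, 0, 0, 0], [0, 0, 0, 0, 0, 0, 0], [0, 0, 0, 0, 0, 0, 0], [0, 0, 0, 0, 0, 0, 0], [0, 0, 0, 0, 0, 0, 0]],
  ],
)

```text
time: 4.1
eef_pos: [0.4555, 0.2669, 0.0583]
eef_rot: [3.139, -0.005, 1.426]
force: [-0.2, -1.0, -0.8]
grip_width: 0.0556
```

```bash
python3 -c "
from h2 import *
show();"
```

```text
4.1 [0.4555 0.2669 0.0583] [ 3.139 -0.005  1.426] F [-0.2 -1.  -0.8] w 0.0556
```

carry_out(
  plan=[
    [[0, 0, 0, -1.5, 0, 0, 0], [0, 0, 0, -3, 0, 0, 0], [0, 0, 0, -3, 0, 0, 0], [0, 0, 0, -4, 0, 0, 0], [0, 0, 0, -3, 0, 0, 0], [0, 0, 0, 0, 0, 0, 0]],
  ],
)

```text
time: 4.7
eef_pos: [0.4544, 0.2651, 0.2078]
eef_rot: [3.141, -0.002, 1.425]
force: [-0.1, -0.2, -1.5]
grip_width: 0.0555
```

```bash
python3 -c "
from h2 import *
show();plan([.610,.0873,.22],1.658,10,0)"
```

```text
4.7 [0.4544 0.2651 0.2078] [ 3.141e+00 -2.000e-03  1.425e+00] F [-0.1 -0.2 -1.5] w 0.0555
[[0, -1.53, 1.8, -0.12, 0.01, -0.01, -1.33], [0, -1.57, 1.76, -0.12, 0.01, -0.01, -1.33], [0, -1.62, 1.72, -0.12, 0.01, -0.01, -1.33], [0, -1.65, 1.69, -0.12, 0.01, -0.01, -1.33], [0, -1.69, 1.65, -0.12, 0.01, -0.01, -1.33], [0, -1.73, 1.61, -0.12, 0.01, -0.01, -1.33], [0, -1.77, 1.57, -0.12, 0.01, -0.01, -1.33], [0, -1.8, 1.52, -0.12, 0.01, -0.01, -1.33], [0, -1.84, 1.48, -0.12, 0.01, -0.01, -1.33], [0, -1.87, 1.44, -0.12, 0.01, -0.01, -1.33]]
```

carry_out(
  plan=[
    [[0, -1.0, 1.2, -1.2, 0, 0, -1.3], [0, -1.6, 1.8, -0.3, 0, 0, -1.3], [0, -1.6, 1.7, 0, 0, 0, -1.3], [0, -1.65, 1.7, 0, 0, 0, -1.3], [0, -1.7, 1.65, 0, 0, 0, -1.3], [0, -1.7, 1.6, 0, 0, 0, -1.3], [0, -1.8, 1.6, 0, 0, 0, -1.3], [0, -1.8, 1.5, 0, 0, 0, -1.3], [0, -1.8, 1.0, 0, 0, 0, -1.3], [0, -1.0, 0.5, 0, 0, 0, -0.5], [0, 0, 0, 0, 0, 0, 0], [0, 0, 0, 0, 0, 0, 0]],
  ],
)

```text
time: 5.9
eef_pos: [0.5922, 0.0955, 0.2149]
eef_rot: [-3.135, 0.0, 1.65]
force: [0.1, 0.6, -1.4]
grip_width: 0.0559
```

```bash
python3 -c "
from h2 import *
show()
s=robot.get_state(); im=robot.grab_frame('wrist'); np.save('w3.npy',pose(s)); cv2.imwrite('pics/w3.png',im)
plan([.610,.0873,.22],1.658,1,0)"
```

```text
5.9 [0.5922 0.0955 0.2149] [-3.135  0.     1.65 ] F [ 0.1  0.6 -1.4] w 0.0559
[[0, -0.97, 1.71, -0.51, -0.35, 0.02, -0.47]]
```

View pics/w3.png

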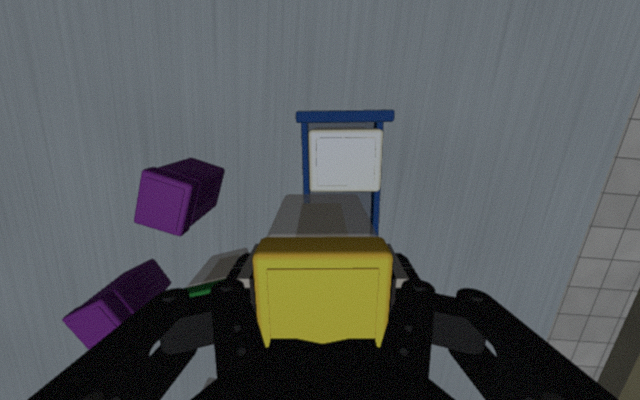

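```bash
python3 -c "
from h import *
crop('pics/w3.png','pics/w3a.png',290,100,110,100,6)"
```

```text
(no output)
```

View pics/w3a.png

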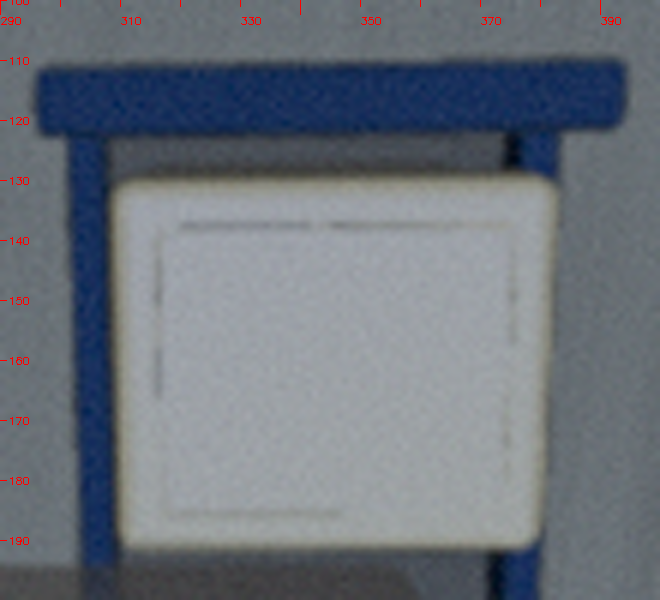

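```bash
python3 -c "
from h2 import *
box('w3.npy',[(112,178),(556,174),(541,549),(120,550)],290,100,6,.14)
C,k=c2w('wrist',np.load('w3.npy'))
A=U((38,136),290,100,6,.105,C,k);B=U((626,127),290,100,6,.105,C,k);print(A,B,(A+B)/2,np.arctan2(B[1]-A[1],B[0]-A[0]),np.linalg.norm(B-A))
for c in [(70,150),(82,540)]:print(U(c,290,100,6,.051,C,k))
for c in [(107,150),(119,560)]:print(U(c,290,100,6,.051,C,k))
show()
"
```

```text
[0.6054 0.1372 0.14  ] yaw 0.085 sides [0.0543 0.0473 0.0548 0.047 ]
[0.56362192 0.16169268 0.105     ] [0.64617181 0.16942542 0.105     ] [0.60489686 0.16555905 0.105     ] 0.09340101657161365 0.08291128111189208
[0.56420733 0.15849828 0.051     ]
[0.57037248 0.08971541 0.051     ]
[0.5705523  0.15899881 0.051     ]
[0.57739003 0.08647535 0.051     ]
5.95 [0.5921 0.0956 0.215 ] [-3.136  0.     1.65 ] F [ 0.5 -0.4 -1.6] w 0.0556
```

carry_out(
  plan=[
    [[0, -0.7, 1.2, 0.5, -0.3, 0, -0.3], [0, -0.2, 0.4, 1.5, 0, 0, -0.1], [0, 0, 0, 1.5, 0, 0, 0], [0, 0, 0, 0.5, 0, 0, 0], [0, 0, 0, 0, 0, 0, 0], [0, 0, 0, 0, 0, 0, 0]],
  ],
)

```text
time: 6.55
eef_pos: [0.6081, 0.0902, 0.1696]
eef_rot: [-3.138, 0.0, 1.66]
force: [-0.3, -0.1, -1.0]
grip_width: 0.056
```

```bash
python3 -c "
from h2 import *
show();plan([.6108,.0874,.15],1.66,1,0)"
```

```text
6.55 [0.6081 0.0902 0.1696] [-3.138  0.     1.66 ] F [-0.3 -0.1 -1. ] w 0.056
[[0, -0.3, 0.25, 1.96, -0.19, 0.0, 0.01]]
```

carry_out(
  plan=[
    [[0, -0.35, 0.25, 0, -0.2, 0, 0], [0, 0, 0, 1.0, 0, 0, 0], [0, 0, 0, 1.5, 0, 0, 0], [0, 0, 0, 1.5, 0, 0, 0], [0, 0, 0, 0.5, 0, 0, 0], [0, 0, 0, 0, 0, 0, 0]],
  ],
)

```text
time: 7.15
eef_pos: [0.611, 0.087, 0.1209]
eef_rot: [3.141, -0.0, 1.661]
force: [0.7, 0.2, -1.4]
grip_width: 0.0558
```

```bash
python3 -c "
from h2 import *
show();plan([.6108,.0874,.10],1.66,1,0)"
```

```text
7.15 [0.611  0.087  0.1209] [ 3.141 -0.     1.661] F [ 0.7  0.2 -1.4] w 0.0558
[[0, 0.04, -0.02, 2.09, 0.06, -0.02, 0.03]]
```

carry_out(
  plan=[
    [[0, 0, 0, 1.0, 0, 0, 0], [0, 0, 0, 0.9, 0, 0, 0], [0, 0, 0, 0.3, 0, 0, 0], [0, 0, 0, 0, 0, 0, 0], [0, 0, 0, 0, 0, 0, 0]],
  ],
)

```text
time: 7.65
eef_pos: [0.6111, 0.0869, 0.0974]
eef_rot: [3.141, -0.001, 1.66]
force: [-1.1, -0.3, 1.5]
grip_width: 0.056
```

```bash
python3 -c "
from h2 import *
show();plan([.6108,.0874,.099],1.66,1,0)"
```

```text
7.65 [0.6111 0.0869 0.0974] [ 3.141e+00 -1.000e-03  1.660e+00] F [-1.1 -0.3  1.5] w 0.056
[[0, 0.05, -0.03, -0.16, 0.05, -0.04, 0.02]]
```

Seated (contact force upward, z as expected). Release and rise.

carry_out(
  plan=[
    [[1, 0, 0, 0, 0, 0, 0], [1, 0, 0, 0, 0, 0, 0], [1, 0, 0, 0, 0, 0, 0], [1, 0, 0, 0, 0, 0, 0], [1, 0, 0, -2, 0, 0, 0], [1, 0, 0, -3, 0, 0, 0], [1, 0, 0, -4, 0, 0, 0], [1, 0, 0, -2, 0, 0, 0], [1, 0, 0, 0, 0, 0, 0]],
  ],
)

```text
time: 8.55
eef_pos: [0.611, 0.0866, 0.2109]
eef_rot: [3.141, -0.0, 1.66]
force: [0.1, 0.2, -0.8]
grip_width: 0.0855
```

```bash
python3 -c "
from h2 import *
show()
s=robot.get_state(); im=robot.grab_frame('wrist'); np.save('w4.npy',pose(s)); cv2.imwrite('pics/w4.png',im)
plan([.4787,-.0366,.21],1.894,8,1)"
```

```text
8.55 [0.611  0.0866 0.2109] [ 3.141 -0.     1.66 ] F [ 0.1  0.2 -0.8] w 0.0855
[[1, -1.39, -1.78, -0.0, -0.01, 0.0, -1.68], [1, -1.33, -1.82, -0.0, -0.01, 0.0, -1.68], [1, -1.28, -1.86, -0.0, -0.01, 0.0, -1.68], [1, -1.23, -1.89, -0.0, -0.01, 0.0, -1.68], [1, -1.17, -1.93, -0.0, -0.01, 0.0, -1.68], [1, -1.11, -1.96, -0.0, -0.01, 0.0, -1.68], [1, -1.06, -1.99, -0.0, -0.01, 0.0, -1.68], [1, -1.0, -2.02, -0.0, -0.01, 0.0, -1.68]]
```

View pics/w4.png

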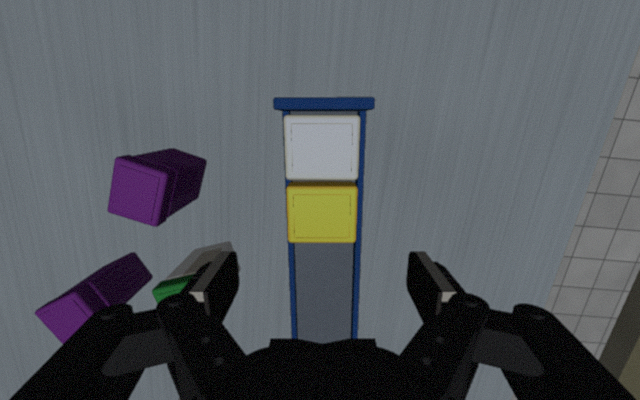

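carry_out(
  plan=[
    [[1, -1.3, -1.8, 0, 0, 0, -1.7], [1, -1.3, -1.8, 0, 0, 0, -1.7], [1, -1.3, -1.9, 0, 0, 0, -1.7], [1, -1.2, -1.9, 0, 0, 0, -1.7], [1, -1.2, -1.9, 0, 0, 0, -1.7], [1, -1.1, -2.0, 0, 0, 0, -1.7], [1, -1.0, -1.8, 0, 0, 0, -1.7], [1, -0.6, -1.0, 0, 0, 0, -1], [1, 0, 0, 0, 0, 0, 0], [1, 0, 0, 0, 0, 0, 0]],
  ],
)

```text
time: 9.6
eef_pos: [0.4805, -0.0311, 0.2005]
eef_rot: [-3.13, -0.001, 1.896]
force: [0.8, -0.0, -0.1]
grip_width: 0.0852
```

```bash
python3 -c "
from h2 import *
show()
s=robot.get_state(); im=robot.grab_frame('wrist'); np.save('w5.npy',pose(s)); cv2.imwrite('pics/w5.png',im)
crop('pics/w5.png','pics/w5a.png',280,150,100,100,6)"
```

```text
9.6 [ 0.4805 -0.0311  0.2005] [-3.130e+00 -1.000e-03  1.896e+00] F [ 0.8 -0.  -0.1] w 0.0852
```

View pics/w5.png

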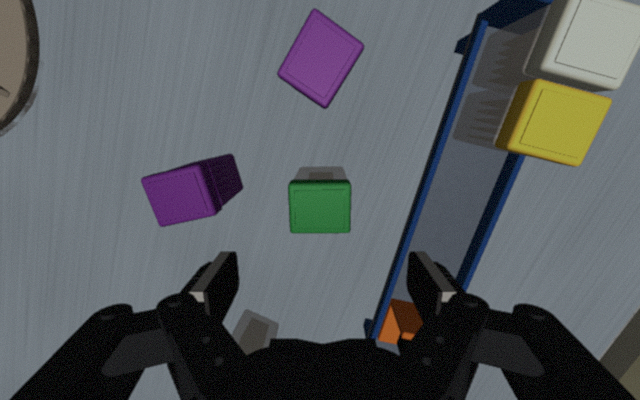

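View pics/w5a.png

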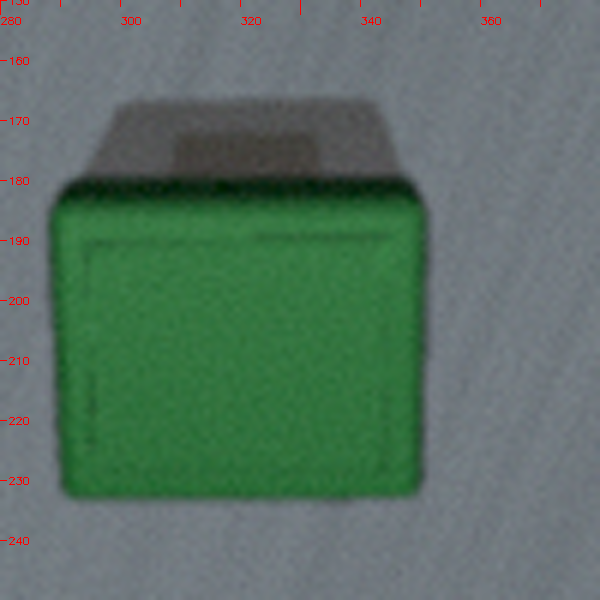

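```bash
python3 -c "
from h2 import *
P=box('w5.npy',[(52,202),(426,198),(422,494),(62,498)],280,150,6,.1)
show()
plan([P.mean(0)[0],P.mean(0)[1],.15],1.896,1,1)
"
```

```text
[ 0.4784 -0.0371  0.1   ] yaw 0.3407 sides [0.054  0.0459 0.0548 0.0461]
9.65 [ 0.4805 -0.031   0.2005] [-3.129e+00 -1.000e-03  1.897e+00] F [ 0.1  0.4 -0.1] w 0.0854
[[1, -0.51, -0.34, 5.05, -0.69, -0.04, 0.04]]
```

carry_out(
  plan=[
    [[1, -0.5, -0.35, 1.0, -0.6, 0, -0.5], [1, 0, 0, 2.0, 0, 0, 0], [1, 0, 0, 2.0, 0, 0, 0], [1, 0, 0, 0.5, 0, 0, 0], [1, 0, 0, 0, 0, 0, 0]],
  ],
)

```text
time: 10.15
eef_pos: [0.4824, -0.0337, 0.1437]
eef_rot: [-3.142, 0.001, 1.908]
force: [0.5, 0.4, 0.4]
grip_width: 0.0853
```

```bash
python3 -c "
from h2 import *
show()
plan([.4785,-.0369,.057],1.906,1,1)
"
```

```text
10.15 [ 0.4824 -0.0337  0.1437] [-3.142e+00  1.000e-03  1.908e+00] F [0.5 0.4 0.4] w 0.0853
[[1, -0.17, -0.47, 8.67, -0.0, 0.04, 0.13]]
```

carry_out(
  plan=[
    [[1, -0.15, -0.55, 0.8, 0, 0, 0], [1, 0, 0, 2.3, 0, 0, 0], [1, 0, 0, 2.3, 0, 0, 0], [1, 0, 0, 2.0, 0, 0, 0], [1, 0, 0, 0.8, 0, 0, 0], [1, 0, 0, 0, 0, 0, 0]],
  ],
)

```text
time: 10.75
eef_pos: [0.48, -0.0367, 0.0614]
eef_rot: [3.136, 0.002, 1.909]
force: [0.5, 1.0, -0.6]
grip_width: 0.0851
```

```bash
python3 -c "
from h2 import *
show()
plan([.4785,-.0369,.057],1.906,1,1)
"
```

```text
10.75 [ 0.48   -0.0367  0.0614] [3.136e+00 2.000e-03 1.909e+00] F [ 0.5  1.  -0.6] w 0.0851
[[1, 0.03, -0.15, 0.44, 0.33, 0.09, 0.18]]
```

carry_out(
  plan=[
    [[1, 0, -0.15, 0.4, 0.3, 0.1, 0.2], [0, 0, 0, 0, 0, 0, 0], [0, 0, 0, 0, 0, 0, 0], [0, 0, 0, 0, 0, 0, 0], [0, 0, 0, 0, 0, 0, 0], [0, 0, 0, 0, 0, 0, 0]],
  ],
)

```text
time: 11.35
eef_pos: [0.4801, -0.037, 0.0602]
eef_rot: [3.137, 0.0, 1.905]
force: [-0.3, 0.2, -0.8]
grip_width: 0.0559
```

```bash
python3 -c "
from h2 import *
show()
"
```

```text
11.35 [ 0.4801 -0.037   0.0602] [3.137 0.    1.905] F [-0.3  0.2 -0.8] w 0.0559
```

carry_out(
  plan=[
    [[0, 0, 0, -1.5, 0, 0, 0], [0, 0, 0, -3, 0, 0, 0], [0, 0, 0, -3.5, 0, 0, 0], [0, 0, 0, -4, 0, 0, 0], [0, 0, 0, -3, 0, 0, 0], [0, 0, 0, 0, 0, 0, 0]],
  ],
)

```text
time: 11.95
eef_pos: [0.4785, -0.0378, 0.2152]
eef_rot: [3.14, 0.0, 1.904]
force: [1.0, -0.2, -2.4]
grip_width: 0.0555
```

```bash
python3 -c "
from h2 import *
from h import *
show()
h=np.array([.6048,.1658]);y=np.array([-.0889,.996])
for d in (.1324,.1844):
  print((h-d*y+[-.001,0]).round(4))
C,k=c2w('wrist',np.load('w4.npy'))
crop('pics/w4.png','pics/w4a.png',270,90,110,160,5)
"
```

```text
11.95 [ 0.4785 -0.0378  0.2152] [3.14  0.    1.904] F [ 1.  -0.2 -2.4] w 0.0555
[0.6156 0.0339]
[ 0.6202 -0.0179]
```

View pics/w4a.png

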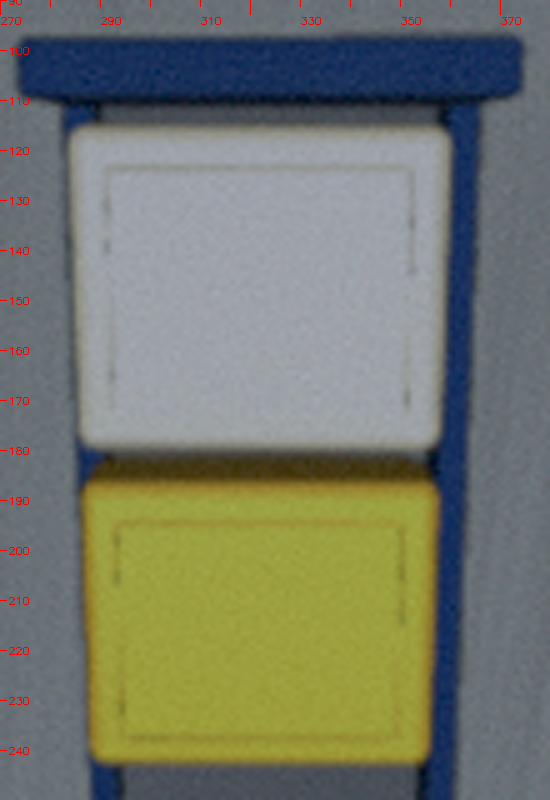

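```bash
python3 -c "
from h2 import *
box('w4.npy',[(68,126),(453,126),(441,448),(80,448)],270,90,5,.14)
P=box('w4.npy',[(82,482),(440,482),(432,764),(90,764)],270,90,5,.14)
"
```

```text
[0.6058 0.1371 0.14  ] yaw 0.0891 sides [0.0548 0.0467 0.0547 0.0467]
[0.6104 0.0853 0.14  ] yaw 0.089 sides [0.0546 0.0469 0.0554 0.0469]
```

```bash
python3 -c "
from h2 import *
plan([.614,.032,.21],1.66,7,0)
"
```

```text
[[0, 0.31, 2.16, 0.08, 0.01, 0.0, 2.0], [0, 0.38, 2.14, 0.08, 0.01, 0.0, 2.0], [0, 0.46, 2.13, 0.08, 0.01, 0.0, 2.0], [0, 0.53, 2.11, 0.08, 0.01, 0.0, 2.0], [0, 0.61, 2.09, 0.08, 0.01, 0.0, 2.0], [0, 0.68, 2.07, 0.08, 0.01, 0.0, 2.0], [0, 0.75, 2.04, 0.07, 0.01, 0.0, 2.0]]
```

carry_out(
  plan=[
    [[0, 0.3, 2.0, 0, 0, 0, 1.9], [0, 0.4, 2.1, 0, 0, 0, 2], [0, 0.45, 2.1, 0, 0, 0, 2], [0, 0.5, 2.1, 0, 0, 0, 2], [0, 0.6, 2.1, 0, 0, 0, 2], [0, 0.6, 2.0, 0, 0, 0, 2], [0, 0.6, 1.2, 0, 0, 0, 1.5], [0, 0, 0, 0, 0, 0, 0], [0, 0, 0, 0, 0, 0, 0]],
  ],
)

```text
time: 12.85
eef_pos: [0.6049, 0.0298, 0.2104]
eef_rot: [-3.139, -0.001, 1.662]
force: [-0.5, -0.4, -1.4]
grip_width: 0.0559
```

```bash
python3 -c "
from h2 import *
show()
plan([.615,.0335,.16],1.66,1,0)
"
```

```text
12.85 [0.6049 0.0298 0.2104] [-3.139e+00 -1.000e-03  1.662e+00] F [-0.5 -0.4 -1.4] w 0.0559
[[0, 0.27, 1.06, 5.04, -0.15, -0.08, 0.09]]
```

carry_out(
  plan=[
    [[0, 0.3, 0.95, 0.5, -0.1, -0.1, 0.1], [0, 0, 0.1, 1.5, 0, 0, 0], [0, 0, 0, 1.5, 0, 0, 0], [0, 0, 0, 1.0, 0, 0, 0], [0, 0, 0, 0, 0, 0, 0], [0, 0, 0, 0, 0, 0, 0]],
  ],
)

```text
time: 13.45
eef_pos: [0.6131, 0.0323, 0.1602]
eef_rot: [-3.139, 0.0, 1.659]
force: [-0.1, 0.2, -1.5]
grip_width: 0.0558
```

```bash
python3 -c "
from h2 import *
show()
plan([.615,.0335,.102],1.66,1,0)
"
```

```text
13.45 [0.6131 0.0323 0.1602] [-3.139  0.     1.659] F [-0.1  0.2 -1.5] w 0.0558
[[0, 0.11, 0.21, 5.82, -0.17, 0.01, -0.05]]
```

carry_out(
  plan=[
    [[0, 0.1, 0.2, 0.5, -0.2, 0, 0], [0, 0, 0, 1.3, 0, 0, 0], [0, 0, 0, 1.3, 0, 0, 0], [0, 0, 0, 1.0, 0, 0, 0], [0, 0, 0, 0.5, 0, 0, 0], [0, 0, 0, 0, 0, 0, 0], [0, 0, 0, 0, 0, 0, 0]],
  ],
)

```text
time: 14.15
eef_pos: [0.6152, 0.0335, 0.1103]
eef_rot: [3.141, 0.0, 1.659]
force: [-1.2, 0.1, -0.8]
grip_width: 0.0556
```

```bash
python3 -c "
from h2 import *
show()
plan([.615,.0335,.101],1.66,1,0)
"
```

```text
14.15 [0.6152 0.0335 0.1103] [3.141 0.    1.659] F [-1.2  0.1 -0.8] w 0.0556
[[0, 0.0, -0.03, 0.93, 0.06, 0.01, -0.05]]
```

carry_out(
  plan=[
    [[0, 0, 0, 0.6, 0, 0, 0], [0, 0, 0, 0.5, 0, 0, 0], [0, 0, 0, 0, 0, 0, 0], [0, 0, 0, 0, 0, 0, 0]],
  ],
)

```text
time: 14.55
eef_pos: [0.616, 0.0335, 0.0993]
eef_rot: [3.139, -0.0, 1.659]
force: [-0.1, -0.7, -1.2]
grip_width: 0.0557
```

```bash
python3 -c "
from h2 import *
show()
"
```

```text
14.55 [0.616  0.0335 0.0993] [ 3.139 -0.     1.659] F [-0.1 -0.7 -1.2] w 0.0557
```

carry_out(
  plan=[
    [[0, 0, -0.05, 0.15, 0.1, 0, 0], [0, 0, 0, 0.1, 0, 0, 0], [0, 0, 0, 0, 0, 0, 0]],
  ],
)

```text
time: 14.85
eef_pos: [0.6161, 0.0335, 0.0995]
eef_rot: [3.139, -0.002, 1.659]
force: [-0.2, 0.7, -0.7]
grip_width: 0.0556
```

```bash
python3 -c "
from h2 import *
show()
"
```

```text
14.85 [0.6161 0.0335 0.0995] [ 3.139e+00 -2.000e-03  1.659e+00] F [-0.2  0.7 -0.7] w 0.0556
```

carry_out(
  plan=[
    [[0, 0, 0, 0.3, 0, 0, 0], [0, 0, 0, 0.3, 0, 0, 0], [0, 0, 0, 0, 0, 0, 0]],
  ],
)

```text
time: 15.15
eef_pos: [0.6164, 0.0336, 0.0987]
eef_rot: [3.138, -0.006, 1.658]
force: [0.5, -0.4, -1.0]
grip_width: 0.0555
```

```bash
python3 -c "
from h2 import *
show()
"
```

```text
15.15 [0.6164 0.0336 0.0987] [ 3.138 -0.006  1.658] F [ 0.5 -0.4 -1. ] w 0.0555
```

carry_out(
  plan=[
    [[1, 0, 0, 0, 0, 0, 0], [1, 0, 0, 0, 0, 0, 0], [1, 0, 0, 0, 0, 0, 0], [1, 0, 0, 0, 0, 0, 0], [1, 0, 0, -2, 0, 0, 0], [1, 0, 0, -3, 0, 0, 0], [1, 0, 0, -4, 0, 0, 0], [1, 0, 0, -2, 0, 0, 0], [1, 0, 0, 0, 0, 0, 0]],
  ],
)

```text
time: 16.05
eef_pos: [0.6153, 0.0328, 0.21]
eef_rot: [3.141, -0.004, 1.658]
force: [0.7, -0.6, -0.4]
grip_width: 0.0854
```

```bash
python3 -c "
from h2 import *
show()
s=robot.get_state(); im=robot.grab_frame('wrist'); np.save('w6.npy',pose(s)); cv2.imwrite('pics/w6.png',im)
plan([.453,-.263,.21],1.57,12,1)
"
```

```text
16.05 [0.6153 0.0328 0.21  ] [ 3.141 -0.004  1.658] F [ 0.7 -0.6 -0.4] w 0.0854
[[1, -2.34, -1.56, -0.02, -0.0, -0.02, 0.42], [1, -2.35, -1.54, -0.02, -0.0, -0.02, 0.42], [1, -2.36, -1.52, -0.02, -0.0, -0.02, 0.42], [1, -2.37, -1.51, -0.02, -0.0, -0.02, 0.42], [1, -2.38, -1.49, -0.01, -0.0, -0.02, 0.42], [1, -2.39, -1.47, -0.01, -0.0, -0.02, 0.42], [1, -2.4, -1.45, -0.01, -0.0, -0.02, 0.42], [1, -2.42, -1.44, -0.01, -0.0, -0.02, 0.42], [1, -2.43, -1.42, -0.01, -0.0, -0.02, 0.42], [1, -2.44, -1.4, -0.01, -0.0, -0.02, 0.42], [1, -2.45, -1.38, -0.01, -0.0, -0.02, 0.42], [1, -2.46, -1.37, -0.01, -0.0, -0.02, 0.42]]
```

View pics/w6.png

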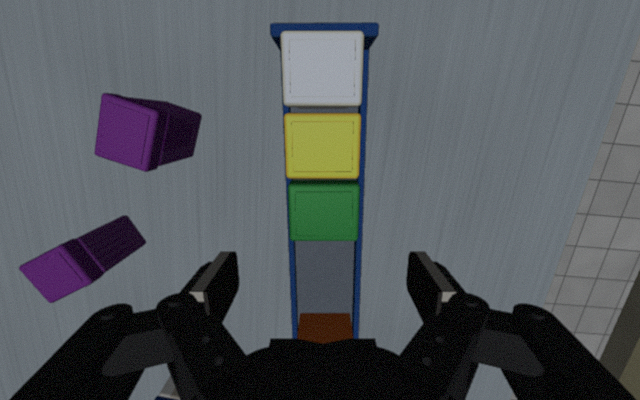

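carry_out(
  plan=[
    [[1, -2.0, -1.4, 0, 0, 0, 0.4], [1, -2.3, -1.5, 0, 0, 0, 0.4], [1, -2.3, -1.5, 0, 0, 0, 0.4], [1, -2.4, -1.5, 0, 0, 0, 0.4], [1, -2.4, -1.5, 0, 0, 0, 0.4], [1, -2.4, -1.5, 0, 0, 0, 0.4], [1, -2.4, -1.5, 0, 0, 0, 0.4], [1, -2.4, -1.4, 0, 0, 0, 0.4], [1, -2.4, -1.4, 0, 0, 0, 0.4], [1, -2.4, -1.4, 0, 0, 0, 0.4], [1, -1.5, -0.8, 0, 0, 0, 0.4], [1, 0, 0, 0, 0, 0, 0]],
  ],
)

```text
time: 17.3
eef_pos: [0.4498, -0.2438, 0.1973]
eef_rot: [-3.124, -0.004, 1.566]
force: [-0.2, 0.3, -0.5]
grip_width: 0.0855
```

```bash
python3 -c "
from h2 import *
show()
s=robot.get_state(); im=robot.grab_frame('wrist'); np.save('w7.npy',pose(s)); cv2.imwrite('pics/w7.png',im)
"
```

```text
17.3 [ 0.4498 -0.2438  0.1973] [-3.124 -0.004  1.566] F [-0.2  0.3 -0.5] w 0.0855
```

View pics/w7.png

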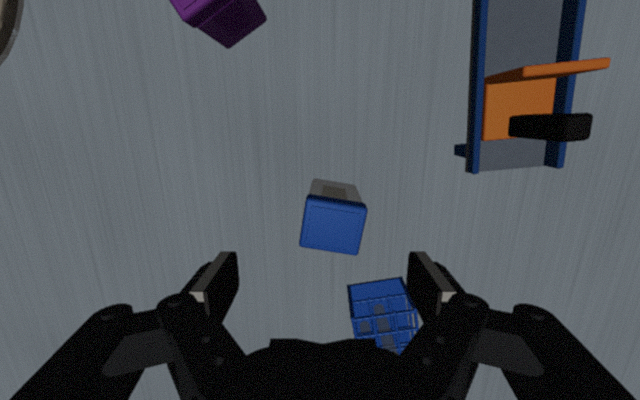

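```bash
python3 -c "
from h import *
crop('pics/w7.png','pics/w7a.png',290,170,90,95,6)
crop('pics/w7.png','pics/w7b.png',460,50,160,130,5)"
```

```text
(no output)
```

View pics/w7a.png

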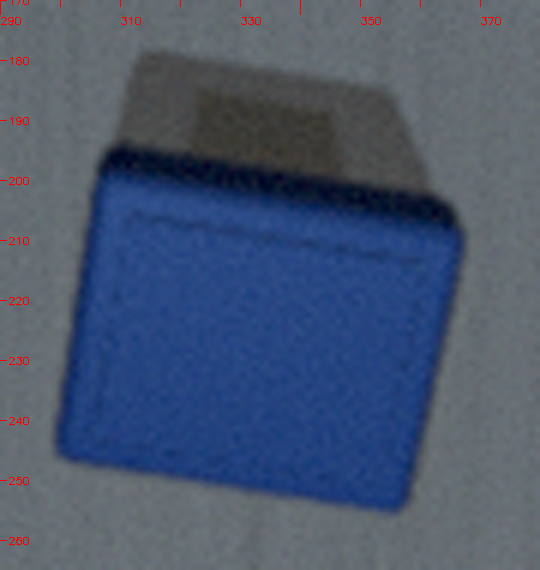

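View pics/w7b.png

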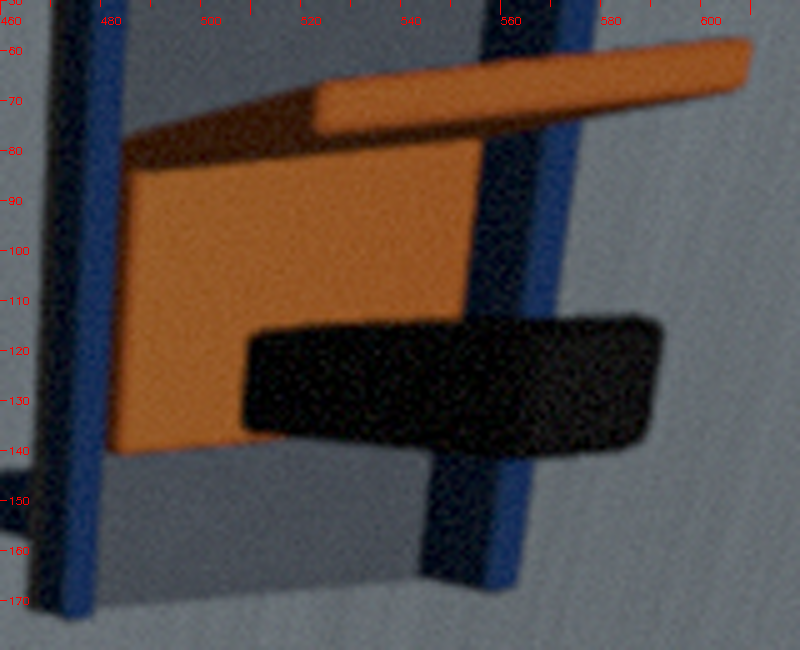

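```bash
python3 -c "
from h2 import *
P=box('w7.npy',[(100,175),(464,230),(404,512),(58,456)],290,170,6,.1)
C,k=c2w('wrist',np.load('w7.npy'))
g=lambda c,z:U(c,460,50,5,z,C,k).round(4)
print('post right edge',g((662,320),.12),g((645,455),.12)); print('face top',g((316,90),.101),g((752,40),.101))
show()
yaw=1.5708+np.arctan2(*((P[1]-P[0])+(P[2]-P[3]))[[1,0]])
plan([P.mean(0)[0],P.mean(0)[1],.15],yaw,1,1)
"
```

```text
[ 0.4567 -0.2656  0.1   ] yaw -0.1639 sides [0.0536 0.0459 0.0537 0.0451]
post right edge [ 0.6432 -0.1696  0.12  ] [ 0.6456 -0.1887  0.12  ]
face top [ 0.5997 -0.136   0.101 ] [ 0.6626 -0.1297  0.101 ]
17.35 [ 0.4503 -0.2428  0.1972] [-3.123 -0.004  1.567] F [-0.2 -0.3 -1.2] w 0.0854
[[1, -2.29, 0.74, 4.69, -1.06, -0.15, 9.17]]
```

carry_out(
  plan=[
    [[1, -1.1, 0.3, 0, -0.5, 0, 4.5], [1, -1.1, 0.4, 0.5, -0.4, 0, 4.5], [1, -0.1, 0.2, 1.5, 0, 0, 0], [1, 0, 0, 1.5, 0, 0, 0], [1, 0, 0, 0.5, 0, 0, 0], [1, 0, 0, 0, 0, 0, 0], [1, 0, 0, 0, 0, 0, 0]],
  ],
)

```text
time: 18.05
eef_pos: [0.4563, -0.2626, 0.1508]
eef_rot: [-3.133, -0.005, 1.415]
force: [0.6, -0.1, -0.7]
grip_width: 0.0858
```

```bash
python3 -c "
from h2 import *
show()
s=robot.get_state(); im=robot.grab_frame('wrist'); np.save('w8.npy',pose(s)); cv2.imwrite('pics/w8.png',im)
crop('pics/w8.png','pics/w8a.png',270,190,110,110,6)
plan([.4567,-.2656,.059],1.407,1,1)
"
```

```text
18.05 [ 0.4563 -0.2626  0.1508] [-3.133 -0.005  1.415] F [ 0.6 -0.1 -0.7] w 0.0858
[[1, -0.34, 0.16, 9.19, -0.48, -0.27, 0.46]]
```

View pics/w8a.png

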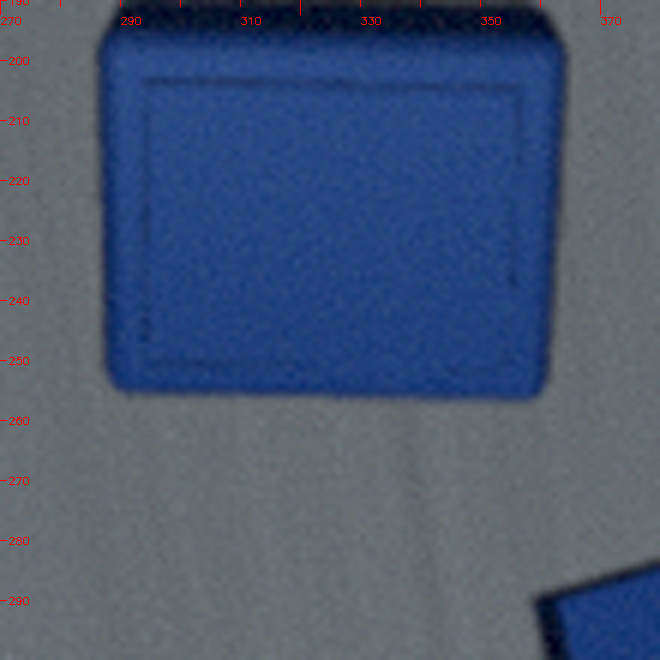

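```bash
python3 -c "
from h2 import *
P=box('w8.npy',[(102,36),(565,46),(547,400),(110,390)],270,190,6,.1)
"
```

```text
[ 0.4569 -0.2659  0.1   ] yaw -0.1765 sides [0.054  0.0455 0.0542 0.0454]
```

carry_out(
  plan=[
    [[1, -0.3, 0, 0.8, -0.4, -0.2, 0.4], [1, 0, 0, 2.3, 0, 0, 0], [1, 0, 0, 2.4, 0, 0, 0], [1, 0, 0, 2.0, 0, 0, 0], [1, 0, 0, 1.0, 0, 0, 0], [1, 0, 0, 0, 0, 0, 0]],
  ],
)

```text
time: 18.7
eef_pos: [0.4576, -0.2662, 0.0639]
eef_rot: [3.136, -0.0, 1.409]
force: [-0.5, -0.6, 0.3]
grip_width: 0.0854
```

```bash
python3 -c "
from h2 import *
show();plan([.4567,-.2656,.059],1.41,1,1)
"
```

```text
18.7 [ 0.4576 -0.2662  0.0639] [ 3.136 -0.     1.409] F [-0.5 -0.6  0.3] w 0.0854
[[1, 0.04, -0.1, 0.49, 0.33, -0.0, -0.07]]
```

carry_out(
  plan=[
    [[1, 0, -0.1, 0.4, 0.3, 0, 0.3], [1, 0, 0, 0.1, 0, 0, 0], [0, 0, 0, 0, 0, 0, 0], [0, 0, 0, 0, 0, 0, 0], [0, 0, 0, 0, 0, 0, 0], [0, 0, 0, 0, 0, 0, 0], [0, 0, 0, 0, 0, 0, 0]],
  ],
)

```text
time: 19.4
eef_pos: [0.4582, -0.2667, 0.0614]
eef_rot: [3.137, 0.0, 1.403]
force: [-0.8, -0.1, -0.5]
grip_width: 0.0554
```

```bash
python3 -c "
from h2 import *
show()
"
```

```text
19.4 [ 0.4582 -0.2667  0.0614] [3.137 0.    1.403] F [-0.8 -0.1 -0.5] w 0.0554
```

carry_out(
  plan=[
    [[0, 0, 0, -1.5, 0, 0, 0], [0, 0, 0, -3, 0, 0, 0], [0, 0, 0, -3.5, 0, 0, 0], [0, 0, 0, -4, 0, 0, 0], [0, 0, 0, -3, 0, 0, 0], [0, 0, 0, 0, 0, 0, 0]],
  ],
)

```text
time: 20.0
eef_pos: [0.4556, -0.2679, 0.2209]
eef_rot: [3.139, 0.001, 1.4]
force: [-1.9, -0.2, -2.7]
grip_width: 0.0557
```

```bash
python3 -c "
from h2 import *
show()
crop('pics/w6.png','pics/w6a.png',260,15,130,240,3)
plan([.6197,-.0185,.22],1.66,12,0)
"
```

```text
20.0 [ 0.4556 -0.2679  0.2209] [3.139e+00 1.000e-03 1.400e+00] F [-1.9 -0.2 -2.7] w 0.0557
[[0, 2.28, 0.99, 0.01, 0.01, 0.01, -1.24], [0, 2.26, 1.04, 0.01, 0.01, 0.01, -1.24], [0, 2.24, 1.09, 0.01, 0.01, 0.01, -1.24], [0, 2.21, 1.14, 0.01, 0.01, 0.01, -1.24], [0, 2.19, 1.19, 0.01, 0.01, 0.01, -1.24], [0, 2.16, 1.23, 0.01, 0.01, 0.01, -1.24], [0, 2.13, 1.28, 0.01, 0.01, 0.01, -1.24], [0, 2.1, 1.33, 0.01, 0.01, 0.01, -1.24], [0, 2.07, 1.37, 0.01, 0.01, 0.01, -1.24], [0, 2.04, 1.42, 0.01, 0.01, 0.01, -1.24], [0, 2.01, 1.46, 0.01, 0.01, 0.01, -1.24], [0, 1.98, 1.5, 0.01, 0.01, 0.01, -1.24]]
```

View pics/w6a.png

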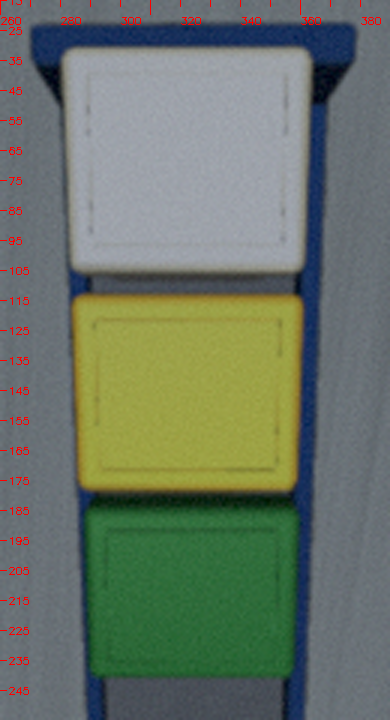

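```bash
python3 -c "
from h2 import *
P=box('w6.npy',[(87,510),(299,510),(293,676),(90,676)],260,15,3,.14)
P=box('w6.npy',[(73,295),(303,295),(297,491),(79,491)],260,15,3,.14)
"
```

```text
[0.6162 0.0336 0.14  ] yaw 0.0869 sides [0.0537 0.0456 0.0544 0.0456]
[0.6107 0.0845 0.14  ] yaw 0.0871 sides [0.0543 0.0471 0.0548 0.0471]
```

carry_out(
  plan=[
    [[0, 2.0, 0.9, 0, 0, 0, -1.2], [0, 2.2, 1.0, 0, 0, 0, -1.3], [0, 2.2, 1.1, 0, 0, 0, -1.3], [0, 2.2, 1.1, 0, 0, 0, -1.3], [0, 2.2, 1.2, 0, 0, 0, -1.3], [0, 2.2, 1.2, 0, 0, 0, -1.3], [0, 2.1, 1.3, 0, 0, 0, -1.3], [0, 2.1, 1.3, 0, 0, 0, -1.3], [0, 2.0, 1.4, 0, 0, 0, -1.3], [0, 2.0, 1.4, 0, 0, 0, -1.3], [0, 1.2, 1.0, 0, 0, 0, -1.0], [0, 0, 0, 0, 0, 0, 0]],
  ],
)

```text
time: 21.2
eef_pos: [0.6079, -0.0306, 0.2206]
eef_rot: [3.141, 0.001, 1.664]
force: [0.3, 0.3, -0.8]
grip_width: 0.0554
```

```bash
python3 -c "
from h2 import *
show();plan([.620,-.019,.16],1.66,1,0)
"
```

```text
21.2 [ 0.6079 -0.0306  0.2206] [3.141e+00 1.000e-03 1.664e+00] F [ 0.3  0.3 -0.8] w 0.0554
[[0, 1.05, 1.31, 6.06, 0.05, 0.09, 0.24]]
```

carry_out(
  plan=[
    [[0, 0.9, 1.1, 0.5, 0, 0, 0.2], [0, 0.1, 0.2, 1.8, 0, 0, 0], [0, 0, 0, 1.8, 0, 0, 0], [0, 0, 0, 1.0, 0, 0, 0], [0, 0, 0, 0, 0, 0, 0], [0, 0, 0, 0, 0, 0, 0]],
  ],
)

```text
time: 21.8
eef_pos: [0.6225, -0.0201, 0.1675]
eef_rot: [3.14, 0.002, 1.656]
force: [0.2, 0.4, -1.3]
grip_width: 0.0559
```

```bash
python3 -c "
from h2 import *
show();plan([.620,-.019,.103],1.66,1,0)
"
```

```text
21.8 [ 0.6225 -0.0201  0.1675] [3.140e+00 2.000e-03 1.656e+00] F [ 0.2  0.4 -1.3] w 0.0559
[[0, 0.15, -0.25, 6.45, 0.09, 0.14, -0.25]]
```

carry_out(
  plan=[
    [[0, 0.1, -0.25, 0.5, 0, 0.1, -0.2], [0, 0, 0, 1.3, 0, 0, 0], [0, 0, 0, 1.5, 0, 0, 0], [0, 0, 0, 1.3, 0, 0, 0], [0, 0, 0, 0.5, 0, 0, 0], [0, 0, 0, 0, 0, 0, 0], [0, 0, 0, 0, 0, 0, 0]],
  ],
)

```text
time: 22.5
eef_pos: [0.6201, -0.0197, 0.1129]
eef_rot: [3.139, 0.0, 1.658]
force: [0.7, -0.7, -0.3]
grip_width: 0.0556
```

```bash
python3 -c "
from h2 import *
show();plan([.620,-.019,.1005],1.66,1,0)
"
```

```text
22.5 [ 0.6201 -0.0197  0.1129] [3.139 0.    1.658] F [ 0.7 -0.7 -0.3] w 0.0556
[[0, 0.07, -0.01, 1.24, 0.14, 0.01, -0.09]]
```

carry_out(
  plan=[
    [[0, 0, 0, 0.7, 0.1, 0, 0], [0, 0, 0, 0.5, 0, 0, 0], [0, 0, 0, 0.3, 0, 0, 0], [0, 0, 0, 0.2, 0, 0, 0], [0, 0, 0, 0, 0, 0, 0]],
  ],
)

```text
time: 23.0
eef_pos: [0.6207, -0.0199, 0.1003]
eef_rot: [3.139, -0.003, 1.658]
force: [0.3, -0.2, -1.2]
grip_width: 0.0556
```

```bash
python3 -c "
from h2 import *
show();"
```

```text
23.0 [ 0.6207 -0.0199  0.1003] [ 3.139e+00 -3.000e-03  1.658e+00] F [ 0.3 -0.2 -1.2] w 0.0556
```

carry_out(
  plan=[
    [[1, 0, 0, 0, 0, 0, 0], [1, 0, 0, 0, 0, 0, 0], [1, 0, 0, 0, 0, 0, 0], [1, 0, 0, 0, 0, 0, 0], [1, 0, 0, -2, 0, 0, 0], [1, 0, 0, -3, 0, 0, 0], [1, 0, 0, -4, 0, 0, 0], [1, 0, 0, -2, 0, 0, 0], [1, 0, 0, 0, 0, 0, 0]],
  ],
)

```text
time: 23.9
eef_pos: [0.62, -0.0204, 0.2121]
eef_rot: [-3.141, -0.002, 1.658]
force: [-0.4, -0.4, -0.1]
grip_width: 0.0855
```

```bash
python3 -c "
from h2 import *
show();plan([.634,-.176,.215],1.66,7,1)
im=robot.grab_frame('wrist'); cv2.imwrite('pics/w9.png',im)"
```

```text
23.9 [ 0.62   -0.0204  0.2121] [-3.141e+00 -2.000e-03  1.658e+00] F [-0.4 -0.4 -0.1] w 0.0855
[[1, -2.23, 0.01, -0.05, -0.0, -0.02, -0.02], [1, -2.23, 0.01, -0.05, -0.0, -0.02, -0.02], [1, -2.23, 0.01, -0.04, -0.0, -0.02, -0.02], [1, -2.23, 0.0, -0.04, -0.0, -0.02, -0.02], [1, -2.23, 0.0, -0.04, -0.0, -0.02, -0.02], [1, -2.23, 0.0, -0.04, -0.0, -0.02, -0.02], [1, -2.23, 0.0, -0.04, -0.0, -0.02, -0.02]]
```

View pics/w9.png

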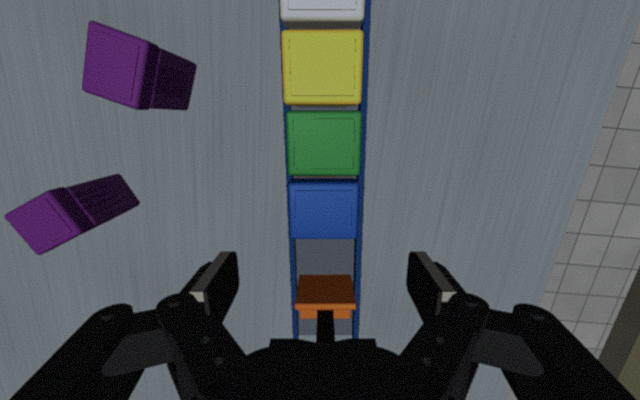

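carry_out(
  plan=[
    [[1, -2.0, 0, 0, 0, 0, 0], [1, -2.2, 0, 0, 0, 0, 0], [1, -2.2, 0, 0, 0, 0, 0], [1, -2.2, 0, 0, 0, 0, 0], [1, -2.2, 0, 0, 0, 0, 0], [1, -2.2, 0, 0, 0, 0, 0], [1, -1.8, 0, 0, 0, 0, 0], [1, -0.5, 0, 0, 0, 0, 0], [1, 0, 0, 0, 0, 0, 0]],
  ],
)

```text
time: 24.85
eef_pos: [0.6293, -0.1752, 0.198]
eef_rot: [-3.126, -0.004, 1.661]
force: [-0.1, -0.2, -0.5]
grip_width: 0.0854
```

```bash
python3 -c "
from h2 import *
show()
s=robot.get_state(); im=robot.grab_frame('wrist'); np.save('w10.npy',pose(s)); cv2.imwrite('pics/w10.png',im)
plan([.6357,-.181,.15],1.66,1,1)
"
```

```text
24.85 [ 0.6293 -0.1752  0.198 ] [-3.126 -0.004  1.661] F [-0.1 -0.2 -0.5] w 0.0854
[[1, -0.7, 0.65, 4.79, -0.88, -0.24, 0.09]]
```

View pics/w10.png

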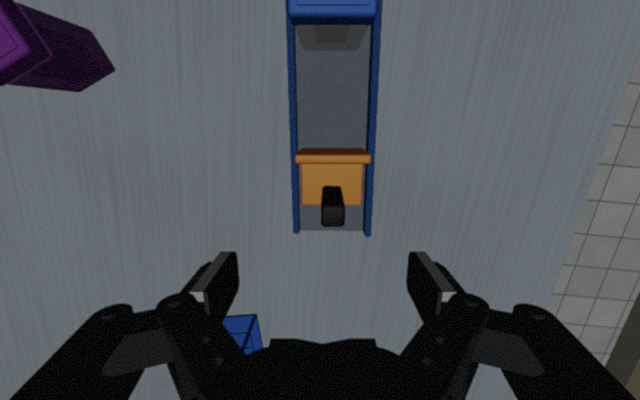

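```bash
python3 -c "
from h2 import *
C,k=c2w('wrist',np.load('w10.npy'))
print(unproj((332.5,214.5),.12,C,k))
print(unproj((296,162),.101,C,k),unproj((371,162),.101,C,k),unproj((296,152),.101,C,k),unproj((371,152),.101,C,k))
"
```

```text
[ 0.63643321 -0.17759757  0.12      ]
[ 0.60236792 -0.14070239  0.101     ] [ 0.66479222 -0.13492388  0.101     ] [ 0.60183545 -0.13241432  0.101     ] [ 0.66365371 -0.12672404  0.101     ]
```

carry_out(
  plan=[
    [[1, -0.6, 0.55, 0.5, -0.8, -0.2, 0], [1, 0, 0.1, 1.5, 0, 0, 0], [1, 0, 0, 2.0, 0, 0, 0], [1, 0, 0, 1.0, 0, 0, 0], [1, 0, 0, 0, 0, 0, 0]],
  ],
)

```text
time: 25.4
eef_pos: [0.6372, -0.1756, 0.1426]
eef_rot: [-3.141, -0.002, 1.666]
force: [0.5, 0.3, 0.1]
grip_width: 0.0853
```

```bash
python3 -c "
from h2 import *
show()
plan([.6357,-.181,.086],1.66,1,1)
"
```

```text
25.4 [ 0.6372 -0.1756  0.1426] [-3.141e+00 -2.000e-03  1.666e+00] F [0.5 0.3 0.1] w 0.0853
[[1, -0.54, -0.2, 5.66, -0.04, -0.13, 0.37]]
```

carry_out(
  plan=[
    [[1, -0.35, -0.2, 0.5, 0, -0.1, 0.3], [1, 0, 0, 1.5, 0, 0, 0], [1, 0, 0, 2.0, 0, 0, 0], [1, 0, 0, 1.2, 0, 0, 0], [1, 0, 0, 0.3, 0, 0, 0], [1, 0, 0, 0, 0, 0, 0]],
  ],
)

```text
time: 26.0
eef_pos: [0.636, -0.1793, 0.0846]
eef_rot: [3.141, -0.0, 1.661]
force: [-0.0, -0.6, -0.6]
grip_width: 0.0855
```

```bash
python3 -c "
from h2 import *
show()
plan([.6365,-.179,.085],1.66,1,1)
"
```

```text
26.0 [ 0.636  -0.1793  0.0846] [ 3.141 -0.     1.661] F [-0.  -0.6 -0.6] w 0.0855
[[1, 0.03, 0.05, -0.04, 0.05, -0.0, 0.06]]
```

carry_out(
  grip_force=40,
  plan=[
    [[0, 0, 0, 0, 0, 0, 0], [0, 0, 0, 0, 0, 0, 0], [0, 0, 0, 0, 0, 0, 0], [0, 0, 0, 0, 0, 0, 0], [0, 0, 0, 0, 0, 0, 0], [0, 0, 0, 0, 0, 0, 0], [0, 0, 0, 0, 0, 0, 0], [0, 0, 0, 0, 0, 0, 0]],
  ],
)

```text
time: 26.8
eef_pos: [0.637, -0.1797, 0.0869]
eef_rot: [3.138, 0.001, 1.661]
force: [-0.0, 0.3, -0.8]
grip_width: 0.0196
```

```bash
python3 -c "
from h2 import *
show()
"
```

```text
26.8 [ 0.637  -0.1797  0.0869] [3.138e+00 1.000e-03 1.661e+00] F [-0.   0.3 -0.8] w 0.0196
```

carry_out(
  plan=[
    [[0, 0.4, 0, 0, 0, 0, 0], [0, 0.8, 0, 0, 0, 0, 0], [0, 0.9, 0, 0, 0, 0, 0], [0, 0.9, 0, 0, 0, 0, 0], [0, 0.9, 0, 0, 0, 0, 0], [0, 0.9, 0, 0, 0, 0, 0], [0, 0.9, 0, 0, 0, 0, 0], [0, 0.7, 0, 0, 0, 0, 0], [0, 0.5, 0, 0, 0, 0, 0], [0, 0.2, 0, 0, 0, 0, 0], [0, 0, 0, 0, 0, 0, 0]],
  ],
)

```text
time: 27.9
eef_pos: [0.6298, -0.1021, 0.0869]
eef_rot: [3.138, 0.001, 1.662]
force: [0.2, -1.2, -1.7]
grip_width: 0.0195
```

```bash
python3 -c "
from h2 import *
show()
plan([.6275,-.0731,.087],1.66,1,0)
"
```

```text
27.9 [ 0.6298 -0.1021  0.0869] [3.138e+00 1.000e-03 1.662e+00] F [ 0.2 -1.2 -1.7] w 0.0195
[[0, 2.91, 0.03, -0.02, 0.2, 0.06, 0.13]]
```

Now push slowly into the jars.

carry_out(
  plan=[
    [[0, 0.3, 0, 0, 0, 0, 0], [0, 0.3, 0, 0, 0, 0, 0], [0, 0.3, 0, 0, 0, 0, 0], [0, 0.3, 0, 0, 0, 0, 0], [0, 0.3, 0, 0, 0, 0, 0], [0, 0.3, 0, 0, 0, 0, 0], [0, 0.3, 0, 0, 0, 0, 0]],
  ],
)

```text
time: 28.6
eef_pos: [0.628, -0.0816, 0.0869]
eef_rot: [3.138, 0.002, 1.66]
force: [0.9, -4.0, -1.3]
grip_width: 0.0195
```

```bash
python3 -c "
from h2 import *
show()
im=robot.grab_frame('wrist'); cv2.imwrite('pics/w11.png',im)
im=robot.grab_frame('side'); cv2.imwrite('pics/s11.png',im); crop('pics/s11.png','pics/s11a.png',260,130,160,120,5)
plan([.6275,-.0731,.087],1.66,1,0)
"
```

```text
28.6 [ 0.628  -0.0816  0.0869] [3.138e+00 2.000e-03 1.660e+00] F [ 0.9 -4.  -1.3] w 0.0195
[[0, 0.8, 0.03, -0.02, 0.22, 0.11, 0.04]]
```

View pics/w11.png

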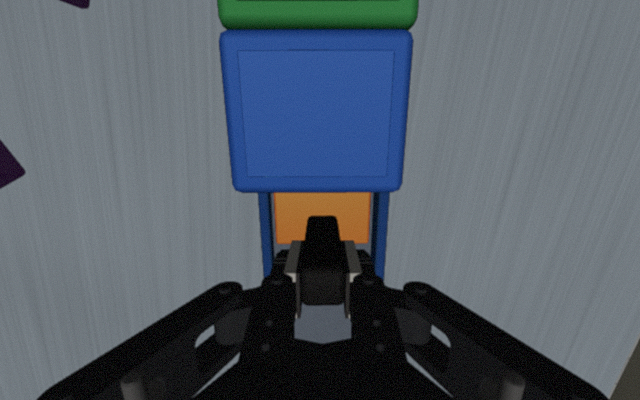

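View pics/s11a.png

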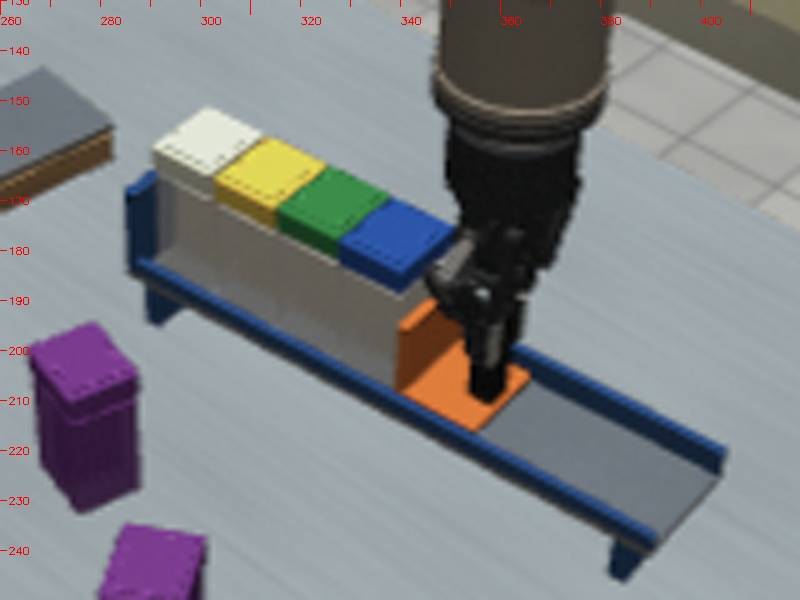

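carry_out(
  plan=[
    [[0, 0.2, 0, 0, 0, 0, 0], [0, 0.2, 0, 0, 0, 0, 0], [0, 0.2, 0, 0, 0, 0, 0]],
  ],
)

```text
time: 29.0
eef_pos: [0.6274, -0.0757, 0.0869]
eef_rot: [3.138, 0.003, 1.66]
force: [1.5, -5.5, -3.1]
grip_width: 0.0193
```

carry_out(
  plan=[
    [[0, 0.2, 0, 0, 0, 0, 0], [0, 0.2, 0, 0, 0, 0, 0]],
  ],
)

```text
time: 29.2
eef_pos: [0.6273, -0.0745, 0.087]
eef_rot: [3.137, 0.006, 1.658]
force: [5.5, -18.9, -7.8]
grip_width: 0.0192
```

carry_out(
  plan=[
    [[0, 0.2, 0, 0, 0, 0, 0], [0, 0.2, 0, 0, 0, 0, 0]],
  ],
)

```text
time: 29.4
eef_pos: [0.6273, -0.0746, 0.087]
eef_rot: [3.135, 0.011, 1.655]
force: [4.6, -13.3, -6.2]
grip_width: 0.0193
```

carry_out(
  plan=[
    [[0, 0.4, 0, 0, 0, 0, 0], [0, 0.4, 0, 0, 0, 0, 0]],
  ],
)

```text
time: 29.6
eef_pos: [0.6273, -0.0745, 0.0871]
eef_rot: [3.133, 0.021, 1.649]
force: [7.5, -23.1, -11.4]
grip_width: 0.0191
```

```bash
python3 -c "
from h2 import *
show()
im=robot.grab_frame('side'); cv2.imwrite('pics/s12.png',im); crop('pics/s12.png','pics/s12a.png',270,135,120,90,6)
"
```

```text
29.6 [ 0.6273 -0.0745  0.0871] [3.133 0.021 1.649] F [  7.5 -23.1 -11.4] w 0.0191
```

View pics/s12a.png

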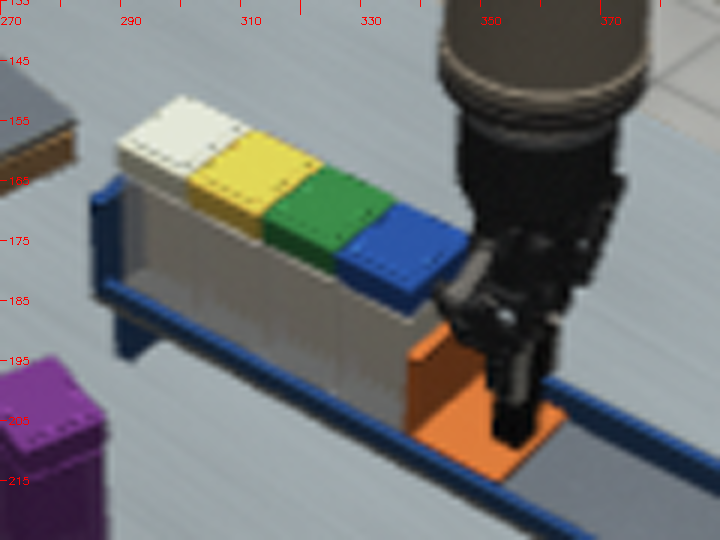

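carry_out(
  plan=[
    [[0, 0, 0, 0, 0, 0, 0], [0, 0, 0, 0, 0, 0, 0], [1, 0, 0, 0, 0, 0, 0], [1, 0, 0, 0, 0, 0, 0], [1, 0, 0, 0, 0, 0, 0], [1, 0, 0, 0, 0, 0, 0], [1, 0, 0, 0, 0, 0, 0]],
  ],
)

```text
time: 30.35
eef_pos: [0.6274, -0.0726, 0.0871]
eef_rot: [3.132, 0.019, 1.65]
force: [0.5, 0.7, 0.3]
grip_width: 0.0852
```

```bash
python3 -c "
from h2 import *
show()
"
```

```text
30.35 [ 0.6274 -0.0726  0.0871] [3.132 0.019 1.65 ] F [0.5 0.7 0.3] w 0.0852
```

Rise straight up and then shift to view the row from above.

carry_out(
  plan=[
    [[1, 0, 0, -1.0, 0, 0, 0], [1, 0, 0, -2, 0, 0, 0], [1, 0, 0, -3, 0, 0, 0], [1, 0, 0, -4, 0, 0, 0], [1, 0, 0, -4, 0, 0, 0], [1, 0, 0, -2, 0.5, -1.1, 0.6], [1, 0, 0, -2, 0, 0, 0], [1, 0, 0, -1, 0, 0, 0], [1, 0, 0, 0, 0, 0, 0]],
  ],
)

```text
time: 31.25
eef_pos: [0.6245, -0.0695, 0.2894]
eef_rot: [3.14, 0.039, 1.637]
force: [0.5, 0.7, 0.1]
grip_width: 0.0856
```

```bash
python3 -c "
from h2 import *
show()
plan([.615,.03,.29],1.66,5,1)
"
```

```text
31.25 [ 0.6245 -0.0695  0.2894] [3.14  0.039 1.637] F [0.5 0.7 0.1] w 0.0856
[[1, 2.0, -0.06, -0.09, 0.01, 0.45, -0.27], [1, 2.0, -0.05, -0.07, 0.01, 0.45, -0.27], [1, 2.0, -0.04, -0.06, 0.01, 0.45, -0.27], [1, 2.0, -0.03, -0.04, 0.01, 0.45, -0.27], [1, 2.0, -0.02, -0.03, 0.01, 0.45, -0.27]]
```

carry_out(
  plan=[
    [[1, 1.5, 0, 0, 0, 0.5, -0.3], [1, 1.8, 0, 0, 0, 0.5, -0.3], [1, 1.8, 0, 0, 0, 0.5, -0.3], [1, 1.0, 0, 0, 0, 0.5, -0.3], [1, 0, 0, 0, 0, 0, 0], [1, 0, 0, 0, 0, 0, 0]],
  ],
)

```text
time: 31.85
eef_pos: [0.6178, -0.0012, 0.2836]
eef_rot: [-3.137, 0.0, 1.662]
force: [0.5, 0.1, -0.7]
grip_width: 0.0855
```

```bash
python3 -c "
from h2 import *
show()
s=robot.get_state(); im=robot.grab_frame('wrist'); np.save('w13.npy',pose(s)); cv2.imwrite('pics/w13.png',im)
crop('pics/w13.png','pics/w13a.png',260,60,140,230,3)
cv2.imwrite('pics/top13.png',robot.grab_frame('top'))
im=robot.grab_frame('side'); cv2.imwrite('pics/s13.png',im); crop('pics/s13.png','pics/s13a.png',270,135,130,100,6)
"
```

```text
31.85 [ 0.6178 -0.0012  0.2836] [-3.137  0.     1.662] F [ 0.5  0.1 -0.7] w 0.0855
```

View pics/w13.png

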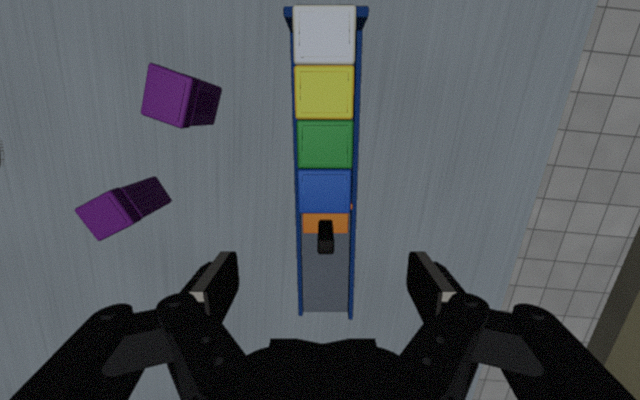

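View pics/w13a.png

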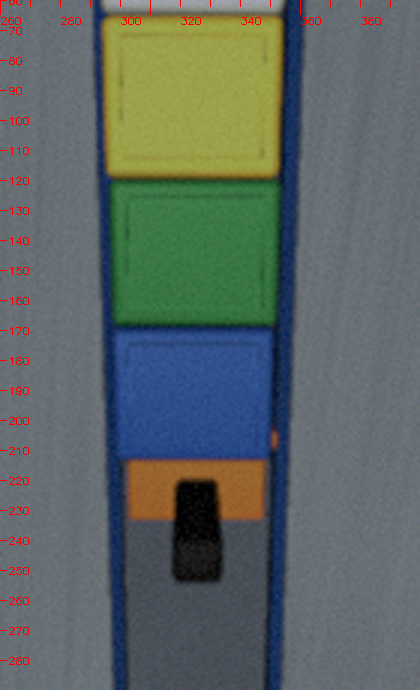

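View pics/s13a.png

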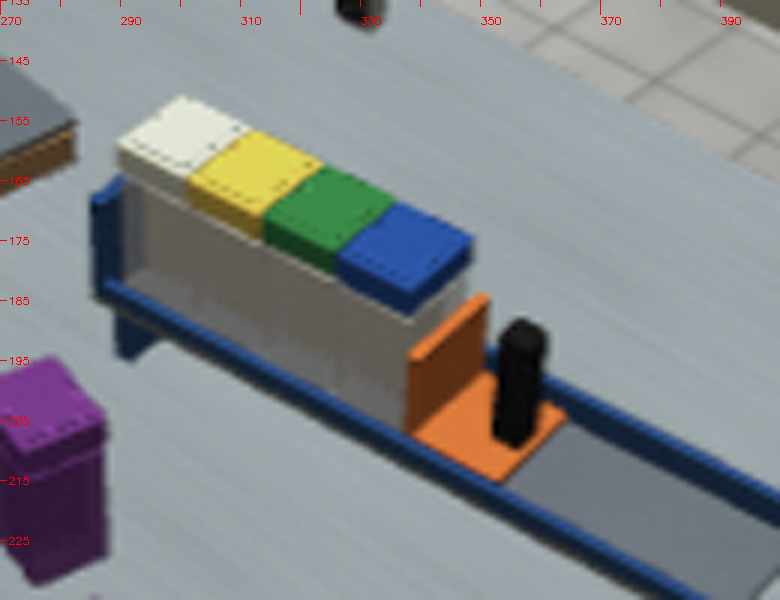

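View pics/top13.png

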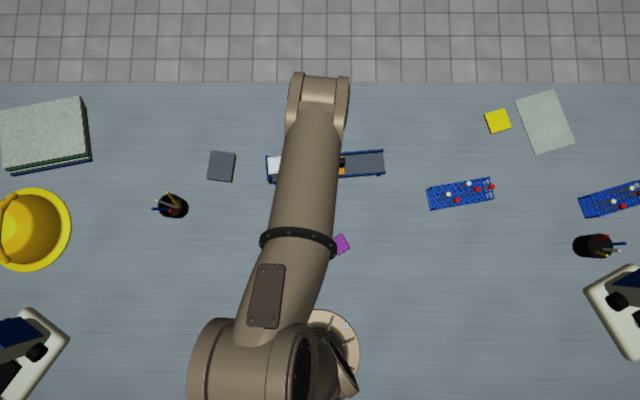

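```bash
python3 -c "
from h2 import *
crop('pics/w13.png','pics/w13b.png',275,0,110,80,7)
C,k=c2w('wrist',np.load('w13.npy'))
h=np.array([.6048,.1658]);y=np.array([-.0889,.996])
for n,c,z in [('w/y',(190,13),.14),('y/g',(193,179),.14),('g/b',(194,326),.14),('b end',(194,459),.14)]:
  p=U(c,260,60,3,z,C,k); print(n,(-(p[:2]-h)@y).round(4))
P=box('w13.npy',[(100,14),(283,14),(278,178),(106,178)],260,60,3,.14)
P=box('w13.npy',[(109,181),(278,181),(273,326),(114,326)],260,60,3,.14)
P=box('w13.npy',[(115,331),(273,329),(269,459),(120,459)],260,60,3,.14)
"
```

```text
w/y 0.0488
y/g 0.0971
g/b 0.1444
b end 0.1915
[0.6095 0.093  0.14  ] yaw 0.0904 sides [0.0555 0.0477 0.0549 0.0478]
[0.6145 0.0451 0.14  ] yaw 0.0912 sides [0.054  0.0467 0.0533 0.0467]
[ 0.6191 -0.0022  0.14  ] yaw 0.0984 sides [0.053  0.046  0.0523 0.0453]
```

View pics/w13b.png

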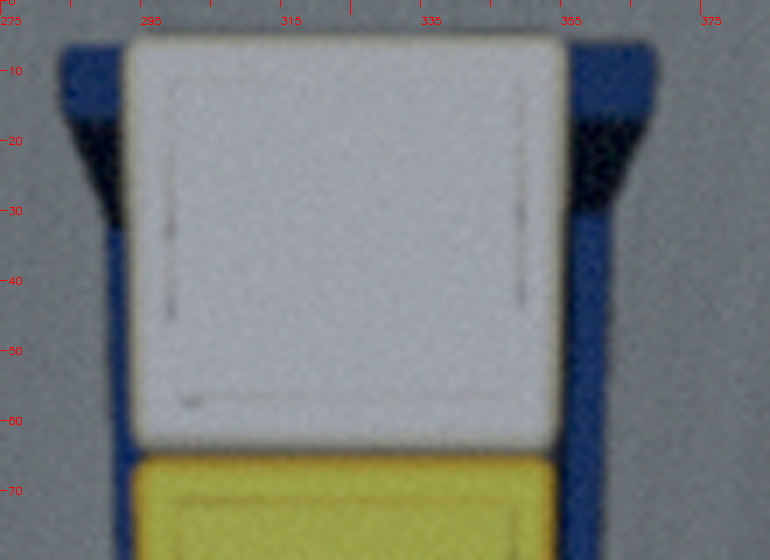

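```bash
python3 -c "
from h2 import *
C,k=c2w('wrist',np.load('w13.npy'))
h=np.array([.6048,.1658]);y=np.array([-.0889,.996])
for n,c,z in [('post near edge',(196,581),.12),('post top far',(196,540),.12),('foot back',(150,519),.049)]:
  p=U(c,260,60,3,z,C,k); print(n,(-(p[:2]-h)@y).round(4))
"; python3 -c "
from h2 import *
crop('pics/s13.png','pics/s13b.png',325,165,50,50,14)"
```

```text
post near edge 0.2487
post top far 0.2312
foot back 0.2521
```

View pics/s13b.png

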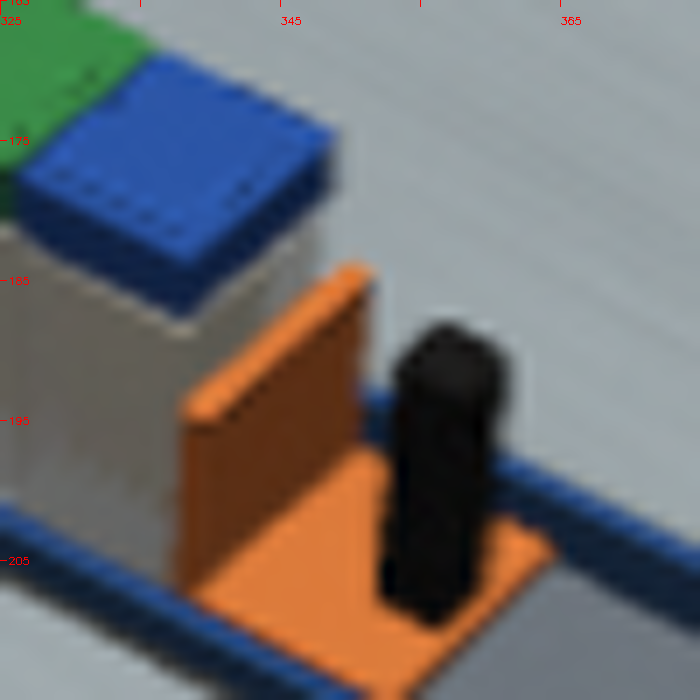

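Post centre is at d ≈ 240 mm, which puts the stop face at 192 mm, tight against the blue jar. The row is packed, the robot touches nothing, so I hand in.

```bash
python3 -c "
from h2 import *
show(); print(robot.close_job())"
```

```text
32.0 [ 0.6179 -0.0021  0.2838] [-3.137e+00  1.000e-03  1.660e+00] F [-0.2 -0.   0.7] w 0.0853
the job is handed in; nothing more can be done
None
```

I placed the yellow, green and blue jars on the shelf next to the white one and pushed the orange stop in until the row packed tight. I then let go, raised the arm clear and handed the job in at 32.0 s.

- **Packing:** The last wrist picture puts the jar boundaries at 48.8, 97.1, 144.4 and 191.5 mm from the end plate, against 48, 96, 144 and 192 mm for a perfect fit. The stop's face works out at about 192 mm, and the push stalled there at about 23 N.
- **Straightness:** The yellow, green and blue jars read 0.090 to 0.098 rad in yaw against about 0.089 for the shelf. All four jars look upright.
- **Bystanders:** The tube rack, pen cup and slide box appear in the last top picture where they were at the start. I judged that by eye and did not measure it. Neither purple look-alike was in the way of any move.
- **Unclear reading:** The force reading did not clearly show the green and blue jars touching down. I judged it from the arm stopping at the expected height, and the later pictures show both jars properly seated.
- **Tool tilt:** The tool tilted by about 0.02 rad during the final push. That did not disturb the row.

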